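# Load the roll-top cell chest and let its tray down

### The job

Roll the chest's slatted cover fully open by its bar, move every spent drying cartridge from the raised tray inside into the grey bin, and lay every battery cell from the bench flat on the tray, side by side and not on top of one another. Then use the release rod from the black tool tray, not the gripper's fingers, to lift the brass pawl on the chest's right side and keep it lifted until the tray has sunk all the way down with the cells on it. Lay the rod flat in its tool tray again, roll the cover fully shut, and leave the other things on the bench where they are.

Things in the scene. Friction and masses are not known exactly. Their poses are not given: they have to be found in the camera images.
- chest: White roll-top chest fixed to the bench, 332 mm deep (x), 312 wide (y). Origin: centre of its underside; x points to its back, y to its left, z up. Half-round cheeks at both sides (inner faces y = +-144 mm, 12 mm thick, up to 236 mm high); front wall 70 mm high. With the cover open the inside is free from above from the front wall (x = -159 mm) back to x = 0. Rack and pawl are outside the right (-y) cheek.
- track_axis (a point): Centre of the round track of the cover, 70 mm above the chest's origin. The track's axis is level and runs along the chest's y. The slats run at 150 to 156 mm from it, the cheeks' rims at 166 mm. Axes as the chest's.
- cover (a joint): The curved slatted aluminium cover: angle in rad rolled open along its track. 0 = fully shut, 1.6 = fully open (stops). It stays where it is left; rolling takes about 2 to 7 N at the bar. It may start ajar (up to 0.3). Open means over 1.4, shut means under 0.05.
- cover_bar (a point): Middle of the cover's pull bar: round, 10 mm thick, 112 mm long along the chest's y, a post at each end, 205 mm from the track axis, 44 mm free between bar and slats. Seen from the axis it stands 0.22 rad above level to the front plus the cover's angle: 115 mm above the bench when shut, 269 mm when open. It can be pinched from above all the way, and turns in the grip.
- tray (a joint): Height in m of the chest's black tray above its lowest place: 0 = all the way down; it starts held up by the pawl at about 0.090. With the pawl lifted it sinks by its own weight at 0.05 to 0.15 m/s; when the pawl is let go it catches the next tooth of the rack (every 18 mm).
- tray_floor (a point): Middle of the tray's floor (top face; 20 mm above the bench when down, 110 when up), 40 mm in front of the chest's origin, axes as the chest's. Tray 200 mm deep (x), 274 wide (y), rim 3 mm thick, 10 high. A cell counts as on the tray when its origin is within 60 mm (x) and 125 mm (y) of this point and at most 24 mm above it.
- pawl (a joint): Brass ratchet pawl, angle in rad: 0 = hooked in the rack and holding the tray; the rack is free above about 0.2; stop at 0.6. It springs back when let go.
- pawl_tail (a point): Middle of the underside of the pawl's flat tail: a level plate 50 mm (chest x) by 48 (chest y), 8 thick, 184 mm above the bench, in front of the pivot outside the right cheek, free below and on its right. The pivot (axis along chest y) is 78 mm behind and 6 above it. Lifting the tail with 3 to 9 N turns the pawl; 17 mm frees the rack. Bracket and rack stand 60 to 118 mm behind this point.
- rod: Release rod, 180 mm long along its x axis: grey handle (20 wide, 24 high, x = -90 to -10 mm) and thin square steel shaft (10 x 10 mm, to x = +90 mm), both with the centre line 12 mm above the underside. Origin: middle of its length, on its underside; z up. 90 g.
- rod_tip (a point): Tip of the rod's steel shaft, on its centre line.
- tool_tray: Black open tool tray fixed to the bench, 240 mm (its x) by 100 (its y), rim 10 high, rim and floor 4 mm thick. Origin: centre of its underside. The rod starts in it, along it, and counts as put back when it lies flat inside, along the tray.
- cell1: Aluminium battery cell, a brick 108 mm long (its x), 36 mm wide (y), 28 mm high (z), 0.25 kg, with two small copper terminals (to x = +59 mm) on its black +x end. Origin: centre of its underside. May be absent; all cells are alike.
- cell2: Aluminium battery cell, a brick 108 mm long (its x), 36 mm wide (y), 28 mm high (z), 0.25 kg, with two small copper terminals (to x = +59 mm) on its black +x end. Origin: centre of its underside. May be absent; all cells are alike.
- cell3: Aluminium battery cell, a brick 108 mm long (its x), 36 mm wide (y), 28 mm high (z), 0.25 kg, with two small copper terminals (to x = +59 mm) on its black +x end. Origin: centre of its underside. May be absent; all cells are alike.
- spent_bin: Grey open bin fixed to the bench, 200 mm (its x) by 150 (its y), 45 high, walls and floor 4 mm thick. Origin: centre of its underside. A cartridge counts as in it when its origin is within 85 mm (x) and 62 mm (y) of this and at most 40 mm above.
- cartridge1: Spent drying cartridge: white plastic block with grey ribs on top, 88 mm long (its x), 34 wide (y), 36 high (z), 0.12 kg, at the start on the raised tray in the closed chest. Origin: centre of its underside. May be absent; the cartridges are alike.
- cartridge2: Spent drying cartridge: white plastic block with grey ribs on top, 88 mm long (its x), 34 wide (y), 36 high (z), 0.12 kg, at the start on the raised tray in the closed chest. Origin: centre of its underside. May be absent; the cartridges are alike.
- tape_amber: Roll of amber tape: a bystander. 90 mm across, 40 mm high. Origin: centre of its underside.
- tape_film: Small tape roll: a bystander. 76 mm across, 30 mm high. Origin: centre of its underside.
- solvent: Solvent bottle: a bystander. 68 mm across, 180 mm high. Origin: centre of its underside.
- fan: Fan: a bystander. black square, 36 x 100 x 100 mm, upright. Origin: centre of its underside.
- meter: Meter: a bystander. 150 x 78 x 40 mm, lying flat. Origin: centre of its underside.
- rule: Steel rule: a bystander. 160 x 28 x 5 mm, lying flat. Origin: centre of its underside.
- swab_cup: Cup: a bystander. 70 mm across, 85 mm high. Origin: centre of its underside.

How it is judged:
By the outcome, as a careful person would: the job done as asked, in the order asked, and still so for the second after the job is handed in, with the robot touching nothing.
Of cell1, cell2, cell3 only 2 to 3 are there at a start; the rules pass over those that are not, and their reading is None.
Of cartridge1, cartridge2 only 1 to 2 are there at a start; the rules pass over those that are not, and their reading is None.
At some moment in a run one of cell1, cell2, cell3, rod may be knocked a few centimetres aside while the robot is not near it.
Once in a run the grip may slacken for a moment while it holds something.
It also fails if it takes over 210 s, if anything falls off the work surface, if the arm or the gripper's body presses on something with over 40 N, if the wrist force passes 120 N, or if a joint passes its speed limit or range.

### The arm

A 6-joint arm with a two-finger parallel gripper is mounted at the origin on the work surface. World frame = base frame: x ahead of the robot, y to its left, z up, the work surface at z = 0. Lengths are in m, angles in degrees, forces in N, time in s.
With the tool pointing down it reaches from about 0.3 to 0.75 m from the base axis. Payload 8.5 kg.
Tool frame: the origin (TCP) lies midway between the tips of the shut fingers; the grasp point (between the pads) lies 19 mm behind it; y points along the fingers, x is the direction in which the jaws open and shut, and the axes are right-handed (so a half turn about y gives the same grasp; the last joint's range is limited). The gripper opens to 85 mm and grips with 20 to 120 N. Pads are 22 mm wide; open, the fingers measure 114 mm over their backs; the gripper's body (76 mm by 85 mm) begins 54 mm behind the grasp point. The pads swing forward as they close: fully open they stand 13 mm farther back than shut.
Start: joints at [-79.028, 21.807, 74.336, -0, 83.858, -12.336], TCP at [0.218, -0.505, 0.231] pointing down, gripper open.
Joint ranges: [-178.18, 178.18], [-50.72, 133.34], [12.68, 142.11], [-81.47, 261.47], [9.98, 163.14], [-165.26, 165.26]. Speed limits (degrees/s): [136.94, 136.94, 180, 180, 180, 180].

### API

Orientations are given as a 3x3 rotation matrix whose columns are the frame's x, y, z axes.
In Python, from rig import env gives the robot as it stands.
- The arm moves only by the tool carry_out, never from a script. Its argument "plan" is a list of rows, each a list of 3 entries, a list of its own where there are three numbers: the shift along the tool's x, y, z in m, then the turn, a rotation vector about the tool's x, y, z in degrees, then the finger opening in m, from 0 to 0.0854. In form: [[[dx, dy, dz], [ax, ay, az], jaw], ...]. A call has 1 to 8 rows; each row shifts and turns the commanded pose from where the row before left it, along the tool's axes as they then stand; what a row does not reach is not made up. A row lasts 1/8 s, in which the tool goes at most 62.5 mm and 10.7 degrees, less where a joint would pass 70% of its speed; a pose out of reach is approached as far as the arm can. A call is refused whole if a number of a shift passes 0.0625 or a number of a turn 10.7, either way. A call with a gripper value outside its range is refused whole. The fingers move at their own pace and stop on an object; "force" is the grip in N (left out, the last holds). Time passes only in rows, so rows that do not move let the fingers close. It gives the time, the measured TCP pose, the force and the opening at its end, in the units of the state.
- env.observe(): the state, without advancing time (a new reading comes with each control period).
- env.get_image(name): name is "side" or "top"; returns a dict with "image" (480x640x3 uint8, red, green, blue), "vfov" (degrees; the focal length in pixels is half the picture's height over the tangent of half this angle, whatever the lens; pixels are square), "cx", "cy" (the principal point, pixels), "rvec" (rotation vector, rad) and "tvec" (3), from world to camera coordinates, as OpenCV has them. Camera axes: x right, y down, z forward; pixel columns grow to the right and rows downward; lengths in m; the calibration is good to about 2 mm. A picture is of the moment at which its call begins. There is no depth.
- env.close_job(): hands the job in, once; it reports no verdict.
Trained networks look in a picture, given as the dict that the camera call returned (one of the last four; its "shot" number tells which), for a name from the list of things; names that differ only in an ending like _2 or _b are one class to them, and where a whole thing is asked for, a point or a joint stands for the part that bears it (a point fixed in the world has none). Each returns a list of dicts, best first, with "conf" (0 to 1); they miss things now and then, are a little off and sometimes report something else, mostly with a low value. They report only what shows in the picture. A call takes as long as a camera call.
- env.outline_of(target, picture): "mask" (480x640 bool, what is visible of it) and "pixel" ([row, column] in pixels, amid what is visible of it).
The state is a dict: "time_s": time; "q": joint angles; "qvel": joint speeds; "joint_efforts": joint torques, N m; "position": TCP position; "tool_rot": TCP orientation; "ft_force": force on the tool from outside, world axes, zero at the start; "wrist_torque": the same for the moment, N m; "grip_width": finger opening in m.
Only numpy, scipy, OpenCV 4.12 (cv2) and the standard library are available. Lean on these libraries where they do the work, as an engineer would, in place of code of your own. Each camera call takes 0.05 s, during which the arm holds its last target.

## Working session

There is one attempt and no reset: what is moved stays moved. The work goes in short steps, Python scripts to look and compute and a tool call to move; the robot and the scene stay as the last step left them, time stands still between calls to the robot, and variables do not carry over. Pictures are saved under pics/ and viewed, and the job is handed in when it is done.

Besides the shell and the picture viewer there is one more tool, called as name(argument=value, ...), one argument or row to a line, values as JSON. carry_out: Moves the arm, as the interface text tells. Its arguments: {"type":"object","properties":{"plan":{"type":"array","items":{"type":"array"}},"force":{"type":"number"}},"required":["plan"]}

```bash
ls; mkdir -p pics; python3 - <<'E'
from rig import env
import cv2
s=env.observe()
for k,v in s.items(): print(k,v)
for n in("side","top"):
    p=env.get_image(n); print(n,p["vfov"],p["cx"],p["cy"],p["rvec"],p["tvec"],p["shot"])
    cv2.imwrite(f"pics/{n}0.png",p["image"][:,:,::-1])
E
```

```text
pics
time_s 0.0
q [-7.90280895e+01  2.18401949e+01  7.43850225e+01  1.14041584e-03
  8.38576437e+01 -1.23365078e+01]
qvel [ 0.10645942 -0.08991836 -0.16045832  0.08069799  0.0418643  -0.0301017 ]
joint_efforts [-1.96586407e-03 -4.48464632e+01 -2.31280553e+01 -2.60048109e-04
  4.73588356e-03 -1.40369926e-05]
position [ 0.21756345 -0.50482098  0.23071765]
tool_rot [[ 3.95678294e-01 -2.55823900e-04  9.18389145e-01]
 [-9.18388101e-01  1.42353059e-03  3.95678241e-01]
 [-1.40857900e-03 -9.99998954e-01  3.28314532e-04]]
ft_force [ 0.10650692 -0.38095968 -0.61276048]
wrist_torque [ 0.0313324   0.00134748 -0.01606486]
grip_width 0.08553885806872757
side 56.54046284801675 316.72324079122393 239.76470382816274 [ 2.66044257  1.06441294 -0.16985357] [-0.34276991 -0.32118575  1.45147407] 1
top 49.761774047622445 316.4798948083218 242.30172261785935 [ 2.14896596 -2.16340374  0.11630431] [-0.00775247  0.53834029  1.36876106] 2
```

View pics/side0.png

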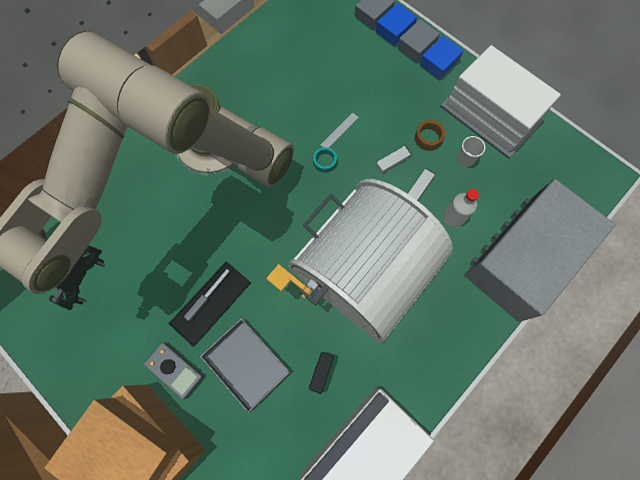

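View pics/top0.png

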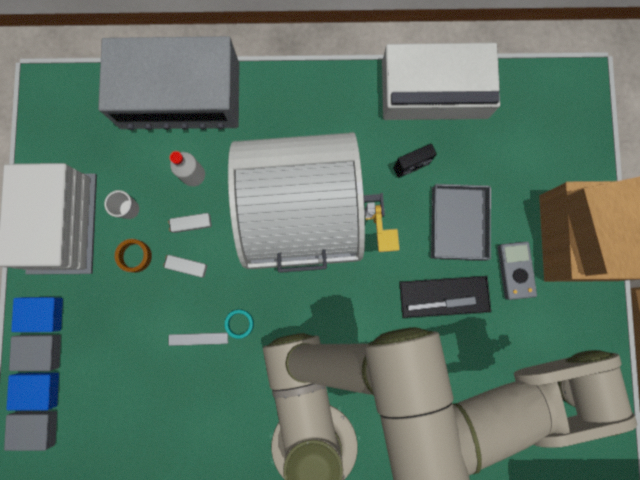

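```bash
cat > h.py <<'E'
import numpy as np, cv2
from scipy.optimize import minimize
from scipy.spatial.transform import Rotation as Rn
def cam(p):
    f=240/np.tan(np.radians(p["vfov"])/2)
    K=np.array([[f,0,p["cx"]],[0,f,p["cy"]],[0,0,1.]])
    R=cv2.Rodrigues(np.array(p["rvec"],float))[0]; return K,R,np.array(p["tvec"],float)
def proj(p,X):
    K,R,t=cam(p); c=np.atleast_2d(X)@R.T+t; u=c@K.T; return u[:,:2]/u[:,2:]
def onplane(p,uv,z):
    K,R,t=cam(p); d=R.T@np.linalg.inv(K)@np.array([uv[0],uv[1],1.]); C=-R.T@t
    return C+d*(z-C[2])/d[2]
def tri(ps,uvs):
    A=[];b=[]
    for p,uv in zip(ps,uvs):
        K,R,t=cam(p); d=R.T@np.linalg.inv(K)@np.array([uv[0],uv[1],1.]);d/=np.linalg.norm(d);C=-R.T@t
        P=np.eye(3)-np.outer(d,d);A.append(P);b.append(P@C)
    return np.linalg.lstsq(np.vstack(A),np.hstack(b),rcond=None)[0]
def box(x0,x1,y0,y1,z0,z1): return np.array([[x,y,z] for x in(x0,x1) for y in(y0,y1) for z in(z0,z1)])
def place(pts,v,z=0):
    c,s=np.cos(v[2]),np.sin(v[2]); return np.c_[pts[:,0]*c-pts[:,1]*s+v[0],pts[:,0]*s+pts[:,1]*c+v[1],pts[:,2]+z]
S=4
def hullmask(p,pts):
    h=cv2.convexHull(proj(p,pts).astype(np.float32)).reshape(-1,2)
    m=np.zeros((480*2,640*2),np.uint8); cv2.fillConvexPoly(m,np.round((h+.5)*2*16-8).astype(np.int32),1,shift=4); return m
def fit(ps,masks,pts,z=0,yaws=None,v0=None):
    ms=[cv2.resize(m.astype(np.uint8),None,fx=2,fy=2,interpolation=cv2.INTER_NEAREST) for m in masks]
    def cost(v,w):
        c=0
        for p,m in zip(ps,ms):
            try:h=hullmask(p,place(pts,v*np.array([.01,.01,.1]),z))
            except Exception: return 9
            c+=1-(h&m).sum()/max(1,(h|m).sum())
        return c/len(ms)
    best=None
    if v0 is None:
        r,c=np.nonzero(masks[0]); x0=onplane(ps[0],(c.mean(),r.mean()),z+pts[:,2].max()/2)[:2]
    else: x0=v0[:2]
    for a in (yaws if yaws is not None else np.radians(np.arange(0,180,20))):
        s=np.array([x0[0]*100,x0[1]*100,a*10])
        r=minimize(cost,s,args=(0,),method="Nelder-Mead",options=dict(initial_simplex=s+np.array([[0,0,0],[1,0,0],[0,1,0],[0,0,1.5]]),xatol=.005,fatol=1e-4,maxiter=200))
        if best is None or r.fun<best.fun: best=r
    v=best.x*np.array([.01,.01,.1]); return v,best.fun
CELL=box(-.054,.054,-.018,.018,0,.028)
CART=box(-.044,.044,-.017,.017,0,.036)
BIN=box(-.1,.1,-.075,.075,0,.045)
TT=box(-.12,.12,-.05,.05,0,.01)
ROD=np.vstack([box(-.09,-.01,-.01,.01,0,.024),box(-.01,.09,-.005,.005,.007,.017)])
th=np.linspace(0,np.pi,25)
CHEST=np.vstack([box(-.166,.166,-.156,.156,0,.07)]+[np.c_[.166*np.cos(th),0*th+s,.07+.166*np.sin(th)] for s in(-.156,.156)])
E
python3 - <<'E'
from rig import env
from h import *
ps={n:env.get_image(n) for n in("top","side")}
for name in ["chest","cover","cover_bar","pawl","pawl_tail","rod","rod_tip","tool_tray","cell1","spent_bin","cartridge1","tray","fan","rule","tape_film","meter","solvent","swab_cup","tape_amber"]:
    for n,p in ps.items():
        for d in env.outline_of(name,p)[:4]:
            r,c=np.nonzero(d["mask"])
            if len(r)==0: continue
            print(name,n,round(d["conf"],2),np.round(d["pixel"]),"r",r.min(),r.max(),"c",c.min(),c.max(),len(r))
np.save("ps.npy",ps)
E
```

```text
chest top 0.98 [202. 300.] r 133 271 c 228 398 17822
chest top 0.68 [226. 192.] r 213 232 c 168 211 600
chest side 0.94 [257. 371.] r 179 342 c 267 452 16539
chest side 0.19 [152. 328.] r 147 171 c 313 336 350
cover top 0.83 [214. 298.] r 162 272 c 236 357 10958
cover top 0.61 [169. 189.] r 151 186 c 169 205 902
cover side 0.77 [238. 362.] r 186 301 c 298 424 7844
cover side 0.5 [364. 247.] r 318 411 c 200 289 4378
cover_bar top 0.87 [212. 298.] r 161 272 c 235 357 11148
cover_bar top 0.2 [303. 452.] r 297 309 c 408 475 383
cover_bar side 0.79 [240. 361.] r 185 301 c 298 424 8074
pawl top 0.86 [235. 383.] r 206 251 c 366 399 592
pawl side 0.6 [280. 284.] r 265 293 c 266 310 496
pawl_tail top 0.55 [236. 384.] r 207 251 c 372 397 577
pawl_tail side 0.87 [280. 283.] r 265 294 c 266 311 543
pawl_tail side 0.25 [239. 360.] r 185 302 c 297 424 8089
pawl_tail side 0.21 [150. 471.] r 136 166 c 456 484 593
rod top 0.85 [306. 452.] r 298 309 c 409 473 313
rod side 0.63 [302. 197.] r 269 319 c 184 228 386
rod_tip top 0.61 [305. 449.] r 297 309 c 408 474 388
rod_tip side 0.92 [300. 203.] r 269 3
[... 1077 characters left out ...]
e 0.66 [154. 324.] r 147 171 c 314 336 309
meter top 0.88 [268. 515.] r 242 299 c 497 535 1771
meter side 0.55 [370. 173.] r 342 398 c 144 203 1753
solvent top 0.81 [167. 189.] r 152 186 c 170 204 845
solvent side 0.92 [209. 459.] r 189 225 c 443 478 844
solvent side 0.62 [279. 282.] r 265 294 c 266 311 529
solvent side 0.47 [239. 361.] r 186 301 c 298 424 8137
swab_cup top 0.67 [208. 122.] r 191 218 c 104 139 739
swab_cup side 0.94 [151. 469.] r 136 166 c 456 484 616
tape_amber top 0.56 [260. 144.] r 239 272 c 115 152 681
tape_amber side 0.88 [143. 427.] r 120 151 c 414 444 659
tape_amber side 0.27 [306. 208.] r 262 345 c 169 249 2650
tape_amber side 0.21 [278. 282.] r 265 293 c 267 310 501
```

```bash
cat > fit0.py <<'E'
from rig import env
from h import *
ps={n:env.get_image(n) for n in("top","side")}
P=[ps["top"],ps["side"]]
def m(name,n,i=0,near=None):
    L=env.outline_of(name,ps[n])
    if near is not None:
        L=[d for d in L if np.hypot(d["pixel"][0]-near[1],d["pixel"][1]-near[0])<25]
    return L[i]["mask"] if L else None
def doit(label,name,pts,nt,ns,z=0,yaws=None):
    ms=[m(name,"top",near=nt),m(name,"side",near=ns)]
    for tag,sel in(("both",[0,1]),("top",[0]),("side",[1])):
        s=[i for i in sel if ms[i] is not None]
        if len(s)<len(sel): print(label,tag,"missing");continue
        v,c=fit([P[i] for i in s],[ms[i] for i in s],pts,z,yaws)
        print(label,tag,np.round(v[:2],4),round(np.degrees(v[2]),1),"cost",round(c,3))
if __name__=="__main__":
    doit("cellA","cell1",CELL,(190,222),(422,184))
    doit("cellB","cell1",CELL,(185,266),(394,159))
    doit("bin","spent_bin",BIN,(461,221),(246,364))
    doit("tt","tool_tray",TT,(445,297),(210,304))
    doit("rod","rod",ROD,(445,302),(205,300),.004,np.radians(np.arange(0,360,30)))
E
python3 fit0.py; python3 - <<'E'
from rig import env
from h import *
p=env.get_image("side");q=env.get_image("top")
a=cv2.resize(p["image"][150:330,250:460],None,fx=3.5,fy=3.3,interpolation=cv2.INTER_CUBIC)
cv2.imwrite("pics/s1.png",a[:,:,::-1])
a=cv2.resize(q["image"][120:285,220:410],None,fx=4,fy=3.6,interpolation=cv2.INTER_CUBIC)
cv2.imwrite("pics/t1.png",a[:,:,::-1])
E
```

```text
cellA both [0.596  0.3383] 97.7 cost 0.176
cellA top [0.5969 0.3381] 97.5 cost 0.062
cellA side [0.5916 0.3471] 100.0 cost 0.245
cellB both [0.4763 0.3477] 76.1 cost 0.1
cellB top [0.4773 0.3476] 74.9 cost 0.056
cellB side [0.4733 0.3492] 76.4 cost 0.056
bin both [ 0.5907 -0.4035] 177.7 cost 0.028
bin top [ 0.5911 -0.4037] -2.5 cost 0.017
bin side [ 0.5888 -0.4035] -2.8 cost 0.031
tt both [ 0.3894 -0.3588] 93.5 cost 0.141
tt top [ 0.3902 -0.3592] 93.5 cost 0.127
tt side [ 0.3871 -0.358 ] 93.1 cost 0.13
rod both [ 0.3688 -0.3451] 96.9 cost 0.258
rod top [ 0.3705 -0.3447] 96.5 cost 0.259
rod side [ 0.3671 -0.3447] 95.7 cost 0.178
```

View pics/s1.png

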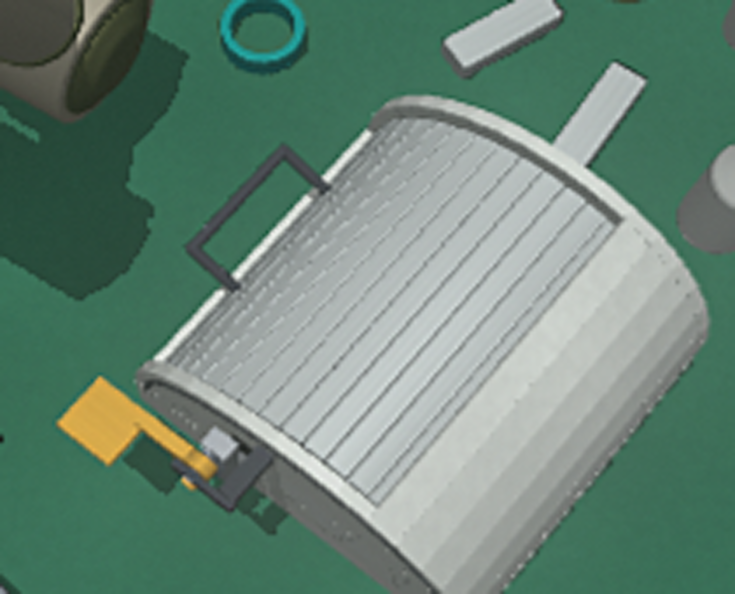

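View pics/t1.png

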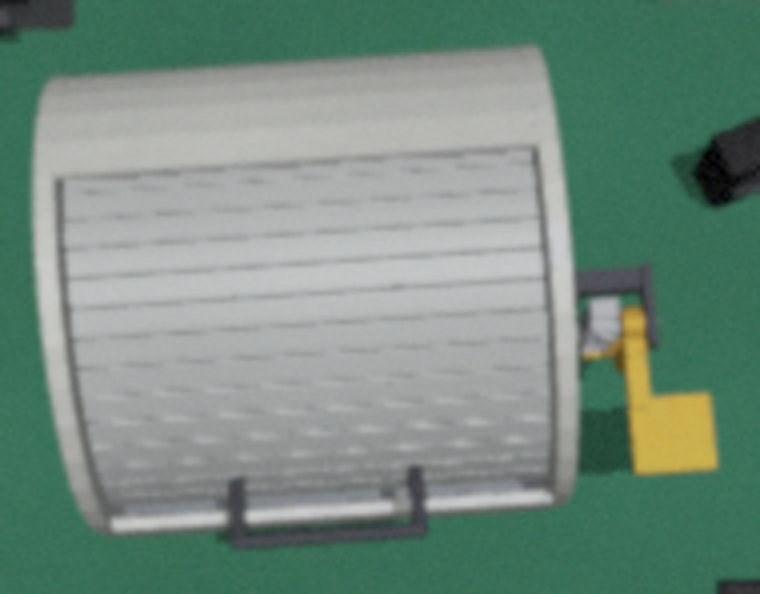

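```bash
python3 - <<'E'
from rig import env
from h import *
ps={n:env.get_image(n) for n in("top","side")}
P=[ps["top"],ps["side"]]
L=tri(P,[(278,270),(330.9,195.5)]);R=tri(P,[(326.2,267.2),(304.3,224.8)])
print(L,R,np.linalg.norm(L-R),"mid",(L+R)/2,"yaw",np.degrees(np.arctan2((L-R)[1],(L-R)[0]))-90)
ms=[]
for n in("top","side"):
    M=env.outline_of("chest",ps[n])[0]["mask"].astype(np.uint8)
    M=cv2.morphologyEx(M,cv2.MORPH_CLOSE,np.ones((5,5)))
    M=cv2.morphologyEx(M,cv2.MORPH_OPEN,np.ones((29,29))); ms.append(M)
    im=ps[n]["image"].copy(); im[M>0,0]=255; cv2.imwrite(f"pics/cm_{n}.png",im[:,:,::-1])
for sel in([0,1],[0],[1]):
    v,c=fit([P[i] for i in sel],[ms[i] for i in sel],CHEST,0,[0,.1])
    print(sel,v[:2],np.degrees(v[2]),c)
    for i,n in((0,"top"),(1,"side")):
        if sel==[0,1]:
            im=ps[n]["image"].copy(); h=cv2.convexHull(proj(P[i],place(CHEST,v)).astype(np.float32)).astype(np.int32)
            cv2.polylines(im,[h],1,(255,0,0)); cv2.imwrite(f"pics/cf_{n}.png",im[110:350,200:480,::-1])
for nm in ["pawl"]:
    pt=[env.outline_of(nm,ps[n])[0]["mask"] for n in("top","side")]
    np.save("pawlm.npy",pt)
E
```

```text
[0.45500198 0.08084938 0.15345984] [ 0.46209472 -0.03507652  0.16284116] 0.11652093993444551 mid [0.45854835 0.02288643 0.1581505 ] yaw 3.501185972643256
[0, 1] [0.64415803 0.03595238] 3.983410321529486 0.048585191630392266
[0] [0.64506103 0.03528586] 3.235950860096997 0.03462163705862542
[1] [0.64339979 0.03557319] 4.3610876837655415 0.05988899545604631
```

```bash
python3 -c "
import cv2,numpy as np
a=cv2.imread('pics/cf_top.png');b=cv2.imread('pics/cf_side.png')
cv2.imwrite('pics/cf.png',cv2.resize(np.hstack([a,b]),(790,340)))"
```

```text
(no output)
```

View pics/cf.png

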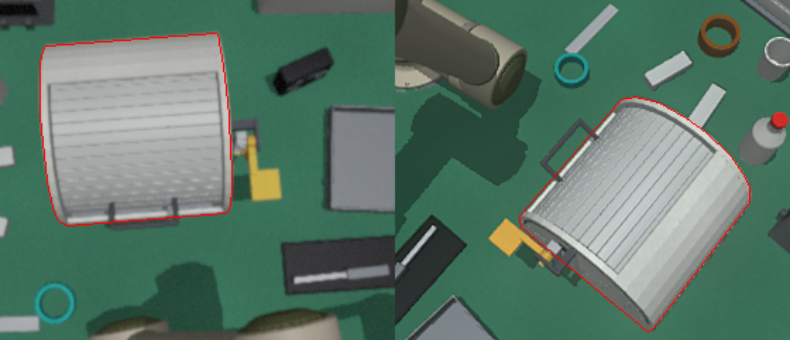

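carry_out(
  plan=[
    [[0,-0.008,0],[0,-10,0],0.05],
    [[0,-0.008,0],[0,-10,0],0.05],
    [[0,-0.008,0],[0,-10,0],0.05],
    [[0,-0.008,0],[0,-10,0],0.05],
    [[0,-0.008,0],[0,-10,0],0.05],
    [[0,-0.008,0],[0,-10,0],0.05],
    [[0,-0.008,0],[0,-10.4,0],0.05],
    [[0,0,0],[0,0,0],0.05],
  ],
  force=40,
)

```text
time_s: 4.1
position: [0.2176, -0.5053, 0.2877]
tool_rot: [[0.998, 0.0, -0.063], [0.063, -0.001, 0.998], [0.0, -1.0, -0.001]]
ft_force: [-0.3, 0.2, -1.0]
grip_width: 0.05
```

carry_out(
  plan=[
    [[0.0275,0,0.051],[0,0,0],0.05],
    [[0.0275,0,0.051],[0,0,0],0.05],
    [[0.0275,0,0.051],[0,0,0],0.05],
    [[0.0275,0,0.051],[0,0,0],0.05],
    [[0.0275,0,0.051],[0,0,0],0.05],
    [[0.0275,0,0.051],[0,0,0],0.05],
    [[0.0275,0,0.051],[0,0,0],0.05],
    [[0.0275,0,0.051],[0,0,0],0.05],
  ],
)

```text
time_s: 5.1
position: [0.4111, -0.0819, 0.2871]
tool_rot: [[0.998, 0.0, -0.06], [0.06, -0.0, 0.998], [0.0, -1.0, -0.0]]
ft_force: [0.7, -0.6, 0.1]
grip_width: 0.0502
```

```bash
cat > g.py <<'E'
# python3 g.py x y z yaw : shift in tool axes needed, and turn about tool y
import sys; from rig import env; import numpy as np
s=env.observe(); R=np.array(s["tool_rot"]); p=np.array(s["position"])
psi=np.degrees(np.arctan2(R[1,0],R[0,0]))
np.set_printoptions(suppress=True,precision=4)
print("t",round(s["time_s"],2),"pos",p,"yaw",round(psi,2),"down",-R[2,1],"F",np.round(s["ft_force"],1),"w",round(s["grip_width"],4),"q6",round(s["q"][5],1))
a=[float(v) for v in sys.argv[1:]]
if len(a)>=3:
    d=np.array(a[:3])-p; print("shift now",R.T@d, "norm",np.linalg.norm(d))
if len(a)>3:
    dy=(a[3]-psi+180)%360-180; print("turn y",-dy)
    q=np.radians(a[3]); Rt=np.array([[np.cos(q),0,-np.sin(q)],[np.sin(q),0,np.cos(q)],[0,-1,0]])
    print("shift after turn",Rt.T@d)
E
python3 g.py 0.4585 0.023 0.28 3.7
```

```text
t 5.1 pos [ 0.4111 -0.0819  0.2871] yaw 3.43 down 0.9999999883017897 F [ 0.7 -0.6  0.1] w 0.0502 q6 -31.0
shift now [0.0536 0.0071 0.1018] norm 0.11529442226298142
turn y -0.26682818769154437
shift after turn [0.054  0.0071 0.1016]
```

carry_out(
  plan=[
    [[0.027,0,0.05],[0,0,0],0.05],
    [[0.026,0,0.05],[0,0,0],0.05],
    [[0,0,0],[0,0,0],0.05],
    [[0,0,0],[0,0,0],0.05],
  ],
)

```text
time_s: 5.6
position: [0.457, 0.0193, 0.287]
tool_rot: [[0.998, -0.001, -0.063], [0.063, -0.0, 0.998], [-0.001, -1.0, -0.0]]
ft_force: [0.2, 1.3, -0.2]
grip_width: 0.05
```

```bash
python3 g.py 0.4585 0.023 0.139 3.7; python3 - <<'E'
from rig import env
import cv2
p=env.get_image("side")
a=cv2.resize(p["image"][130:300,230:400],None,fx=3.5,fy=3.5,interpolation=cv2.INTER_CUBIC)
cv2.imwrite("pics/s2.png",a[:,:,::-1])
E
```

```text
t 5.6 pos [0.457  0.0193 0.287 ] yaw 3.59 down 0.9999997696273576 F [ 0.2  1.3 -0.2] w 0.05 q6 -16.0
shift now [0.0019 0.148  0.0036] norm 0.1480523535614991
turn y -0.10935003215033134
shift after turn [0.0018 0.148  0.0036]
```

View pics/s2.png

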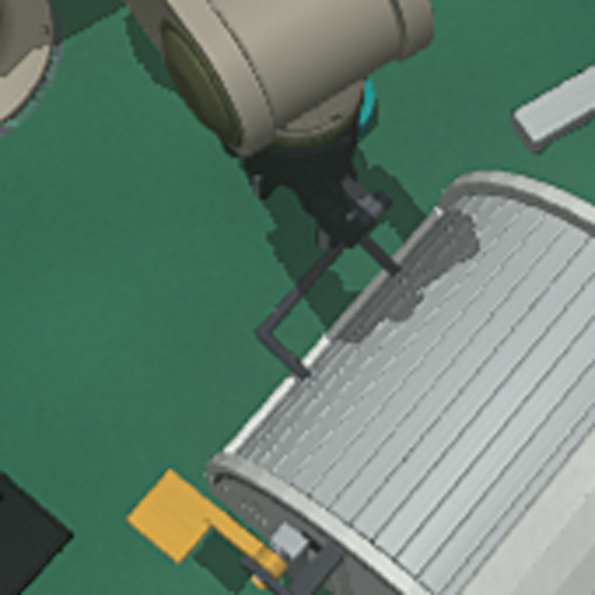

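carry_out(
  plan=[
    [[0.002,0.03,0.003],[0,0,0],0.05],
    [[0,0.03,0],[0,0,0],0.05],
    [[0,0.03,0],[0,0,0],0.05],
    [[0,0.03,0],[0,0,0],0.05],
    [[0,0.028,0],[0,0,0],0.05],
    [[0,0,0],[0,0,0],0.05],
    [[0,0,0],[0,0,0],0.05],
  ],
)

```text
time_s: 6.52
position: [0.4594, 0.0218, 0.1404]
tool_rot: [[0.998, 0.002, -0.063], [0.063, -0.0, 0.998], [0.002, -1.0, -0.0]]
ft_force: [0.7, -1.2, -0.3]
grip_width: 0.0497
```

carry_out(
  plan=[
    [[0,0,0],[0,0,0],0.0],
    [[0,0,0],[0,0,0],0.0],
    [[0,0,0],[0,0,0],0.0],
    [[0,0,0],[0,0,0],0.0],
    [[0,0,0],[0,0,0],0.0],
    [[0,0,0],[0,0,0],0.0],
  ],
  force=50,
)

```text
time_s: 7.28
position: [0.459, 0.0226, 0.1394]
tool_rot: [[0.998, 0.0, -0.065], [0.065, -0.0, 0.998], [0.0, -1.0, -0.0]]
ft_force: [-1.6, -2.1, 2.4]
grip_width: 0.0077
```

```bash
python3 g.py
```

```text
t 7.28 pos [0.459  0.0226 0.1394] yaw 3.71 down 0.9999999776673356 F [-1.6 -2.1  2.4] w 0.0077 q6 -15.7
```

```bash
python3 - <<'E'
import numpy as np
ph=np.r_[np.linspace(.4446,1.81,15)]
x=-.205*np.cos(ph);z=.205*np.sin(ph)
for a,b in zip(np.diff(x),-np.diff(z)): print([round(a,4),round(b,4),0])
E
```

```text
[np.float64(0.0095), np.float64(-0.0176), 0]
[np.float64(0.0111), np.float64(-0.0166), 0]
[np.float64(0.0127), np.float64(-0.0154), 0]
[np.float64(0.0141), np.float64(-0.0141), 0]
[np.float64(0.0154), np.float64(-0.0127), 0]
[np.float64(0.0166), np.float64(-0.0111), 0]
[np.float64(0.0176), np.float64(-0.0094), 0]
[np.float64(0.0184), np.float64(-0.0077), 0]
[np.float64(0.0191), np.float64(-0.0059), 0]
[np.float64(0.0196), np.float64(-0.004), 0]
[np.float64(0.0199), np.float64(-0.002), 0]
[np.float64(0.02), np.float64(-0.0001), 0]
[np.float64(0.0199), np.float64(0.0019), 0]
[np.float64(0.0196), np.float64(0.0038), 0]
```

carry_out(
  plan=[
    [[0.0095,-0.0176,0],[0,0,0],0.0],
    [[0.0111,-0.0166,0],[0,0,0],0.0],
    [[0.0127,-0.0154,0],[0,0,0],0.0],
    [[0.0141,-0.0141,0],[0,0,0],0.0],
    [[0.0154,-0.0127,0],[0,0,0],0.0],
    [[0.0166,-0.0111,0],[0,0,0],0.0],
    [[0.0176,-0.0094,0],[0,0,0],0.0],
  ],
)

```text
time_s: 8.15
position: [0.5536, 0.0289, 0.24]
tool_rot: [[0.998, -0.003, -0.065], [0.065, -0.002, 0.998], [-0.003, -1.0, -0.001]]
ft_force: [-18.1, -1.5, 27.7]
grip_width: 0.0077
```

```bash
python3 g.py
```

```text
t 8.15 pos [0.5536 0.0289 0.24  ] yaw 3.72 down 0.9999949684746959 F [-18.1  -1.5  27.7] w 0.0077 q6 -12.9
```

carry_out(
  plan=[
    [[-0.002,-0.0045,0],[0,0,0],0.0],
    [[0.0184,-0.009,0],[0,0,0],0.0],
    [[0.0191,-0.0072,0],[0,0,0],0.0],
    [[0,0,0],[0,0,0],0.0],
  ],
)

```text
time_s: 8.65
position: [0.5918, 0.0314, 0.2561]
tool_rot: [[0.998, -0.0, -0.065], [0.065, 0.001, 0.998], [-0.0, -1.0, 0.001]]
ft_force: [4.3, 0.4, -2.8]
grip_width: 0.0078
```

```bash
python3 g.py
```

```text
t 8.65 pos [0.5918 0.0314 0.2561] yaw 3.72 down 0.9999998194369625 F [ 4.3  0.4 -2.8] w 0.0078 q6 -12.1
```

carry_out(
  plan=[
    [[0.0214,-0.0049,0],[0,0,0],0.0],
    [[0.0214,-0.0026,0],[0,0,0],0.0],
    [[0.0215,-0.0002,0],[0,0,0],0.0],
    [[0.0215,0.0019,0],[0,0,0],0.0],
    [[0.0205,0.0042,0],[0,0,0],0.0],
    [[0,0,0],[0,0,0],0.0],
  ],
)

```text
time_s: 9.4
position: [0.6968, 0.0383, 0.2588]
tool_rot: [[0.998, -0.001, -0.065], [0.065, 0.0, 0.998], [-0.001, -1.0, 0.0]]
ft_force: [-3.1, 1.3, 4.3]
grip_width: 0.0076
```

```bash
python3 g.py
```

```text
t 9.4 pos [0.6968 0.0383 0.2588] yaw 3.73 down 0.9999991073755348 F [-3.1  1.3  4.3] w 0.0076 q6 -10.3
```

carry_out(
  plan=[
    [[0.004,0.001,0],[0,0,0],0.0],
    [[0,0,0],[0,0,0],0.0],
  ],
)

```text
time_s: 9.65
position: [0.697, 0.0383, 0.2587]
tool_rot: [[0.998, -0.01, -0.065], [0.065, -0.0, 0.998], [-0.01, -1.0, 0.0]]
ft_force: [-25.1, -1.2, 12.0]
grip_width: 0.0079
```

```bash
python3 g.py
```

```text
t 9.65 pos [0.697  0.0383 0.2587] yaw 3.7 down 0.9999509371918531 F [-25.1  -1.2  12. ] w 0.0079 q6 -10.2
```

carry_out(
  plan=[
    [[-0.004,-0.001,0],[0,0,0],0.05],
    [[0,0,0],[0,0,0],0.05],
    [[0,0,0],[0,0,0],0.05],
    [[0,-0.03,0],[0,0,0],0.05],
    [[0,-0.05,0],[0,0,0],0.05],
    [[-0.03,0,-0.05],[0,0,0],0.05],
    [[-0.03,0,-0.05],[0,0,0],0.05],
    [[-0.03,0,-0.05],[0,0,0],0.05],
  ],
)

```text
time_s: 10.65
position: [0.6163, -0.1189, 0.3383]
tool_rot: [[0.998, 0.0, -0.065], [0.065, -0.0, 0.998], [0.0, -1.0, -0.0]]
ft_force: [0.4, 0.1, 0.1]
grip_width: 0.05
```

carry_out(
  plan=[
    [[-0.03,0,-0.05],[0,0,0],0.05],
    [[-0.03,0,-0.05],[0,0,0],0.05],
    [[-0.03,0,-0.05],[0,0,0],0.05],
    [[0,0,0],[0,0,0],0.05],
  ],
)

```text
time_s: 11.15
position: [0.5355, -0.2763, 0.338]
tool_rot: [[0.998, -0.001, -0.059], [0.059, -0.0, 0.998], [-0.001, -1.0, 0.0]]
ft_force: [0.6, 0.7, 0.3]
grip_width: 0.0497
```

```bash
python3 g.py;  python3 - <<'E'
from rig import env
import cv2,numpy as np
ps={}
for n in("top","side"):
    p=env.get_image(n); ps[n]=p; cv2.imwrite(f"pics/{n}3.png",p["image"][:,:,::-1])
    for d in env.outline_of("cartridge1",p)[:4]: print(n,d["conf"],d["pixel"],d["mask"].sum())
np.save("ps3.npy",ps)
E
```

```text
t 11.15 pos [ 0.5355 -0.2763  0.338 ] yaw 3.41 down 0.9999998000212904 F [0.6 0.7 0.3] w 0.0497 q6 -41.9
top 0.62 [218.6, 321.3] 471
side 0.94 [256.5, 341.3] 491
```

View pics/top3.png

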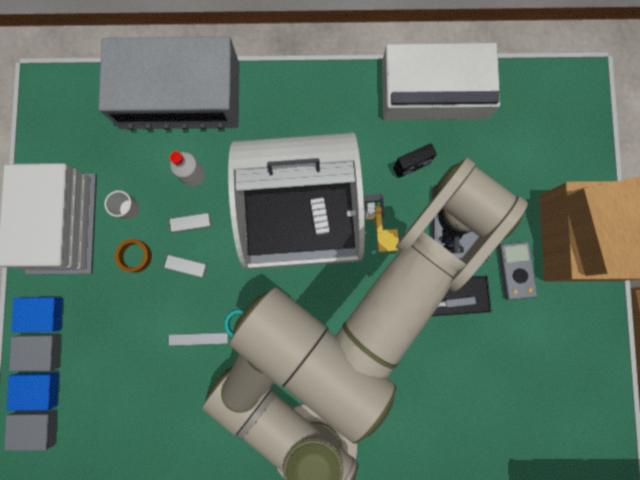

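View pics/side3.png

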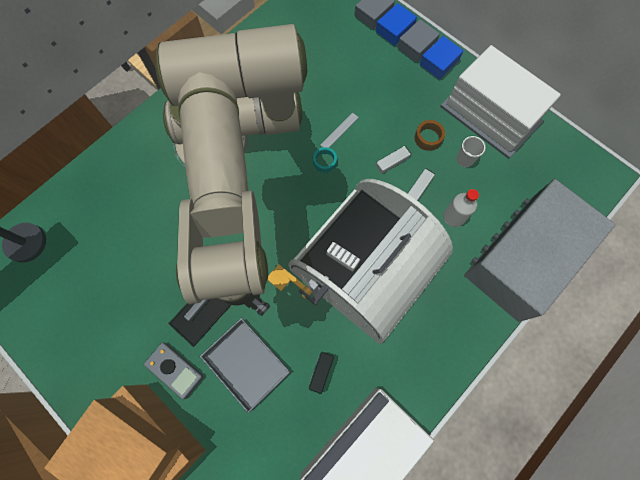

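```bash
python3 - <<'E'
from rig import env
from h import *
P=[env.get_image("top"),env.get_image("side")]
ms=[env.outline_of("cartridge1",p)[0]["mask"] for p in P]
for sel in([0,1],[0],[1]):
    v,c=fit([P[i] for i in sel],[ms[i] for i in sel],CART,.110)
    print(sel,v[:2],np.degrees(v[2]),c)
    if len(sel)==2: vb=v
o=[]
for p in P:
    im=p["image"].copy(); 
    h=cv2.convexHull(proj(p,place(CART,vb,.11)).astype(np.float32)); 
    big=cv2.resize(im,None,fx=4,fy=4,interpolation=cv2.INTER_CUBIC); cv2.polylines(big,[np.round(h*4+1.5).astype(np.int32)],1,(255,0,0))
    c=(h.reshape(-1,2).mean(0)*4).astype(int); o.append(big[c[1]-200:c[1]+200,c[0]-200:c[0]+200])
cv2.imwrite("pics/cart.png",np.hstack(o)[:,:,::-1])
E
python3 g.py
```

```text
[0, 1] [ 0.59140376 -0.02056227] 8.315359588971985 0.10339386199598988
[0] [ 0.59354861 -0.02051624] 7.784583183101769 0.06270472625175483
[1] [ 0.58890427 -0.01964459] 8.703592705047718 0.08841044434264778
t 11.55 pos [ 0.5376 -0.272   0.3385] yaw 3.8 down 0.9999999972226644 F [-0.9 -0.  -0.4] w 0.0498 q6 -41.9
```

View pics/cart.png

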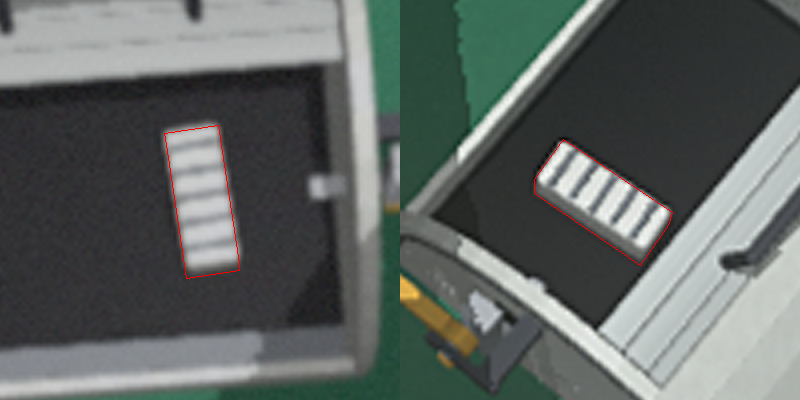

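carry_out(
  plan=[
    [[0,0,0],[0,10.7,0],0.075],
    [[0,0,0],[0,10.7,0],0.075],
    [[0,0,0],[0,10.7,0],0.075],
    [[0,0,0],[0,10.7,0],0.075],
    [[0,0,0],[0,10.7,0],0.075],
    [[0,0,0],[0,10.7,0],0.075],
    [[0,0,0],[0,10.7,0],0.075],
    [[0,0,0],[0,10.7,0],0.075],
  ],
)

```text
time_s: 12.55
position: [0.5374, -0.2724, 0.3385]
tool_rot: [[0.136, 0.0, 0.991], [-0.991, -0.0, 0.136], [0.0, -1.0, 0.0]]
ft_force: [-0.1, 0.0, -0.1]
grip_width: 0.0752
```

```bash
python3 g.py .58 -.022 .3 -81.7
```

```text
t 12.55 pos [ 0.5374 -0.2724  0.3385] yaw -82.19 down 0.9999999983552289 F [-0.1  0.  -0.1] w 0.0752 q6 44.1
shift now [-0.2423  0.0385  0.0763] norm 0.2569050425460966
turn y -0.49154944174955517
shift after turn [-0.2416  0.0385  0.0783]
```

carry_out(
  plan=[
    [[-0.0484,0,0.0155],[0,-0.5,0],0.075],
    [[-0.0484,0,0.0155],[0,0,0],0.075],
    [[-0.0484,0,0.0155],[0,0,0],0.075],
    [[-0.0484,0.01,0.0155],[0,0,0],0.075],
    [[-0.0484,0.028,0.0155],[0,0,0],0.075],
    [[0,0,0],[0,0,0],0.075],
    [[0,0,0],[0,0,0],0.075],
  ],
)

```text
time_s: 13.42
position: [0.5781, -0.022, 0.3009]
tool_rot: [[0.151, 0.001, 0.989], [-0.989, -0.0, 0.151], [0.001, -1.0, 0.001]]
ft_force: [-0.3, -0.6, -0.8]
grip_width: 0.0751
```

```bash
python3 g.py .58 -.022 .116 -81.7
```

```text
t 13.43 pos [ 0.5781 -0.022   0.3009] yaw -81.34 down 0.9999996749696677 F [-0.3 -0.6 -0.8] w 0.0751 q6 67.4
shift now [0.0002 0.1849 0.0018] norm 0.18493947131878377
turn y 0.36021560317203694
shift after turn [0.0003 0.1849 0.0019]
```

carry_out(
  plan=[
    [[0,0.035,0.002],[0,0,0],0.075],
    [[0,0.035,0],[0,0,0],0.075],
    [[0,0.035,0],[0,0,0],0.075],
    [[0,0.035,0],[0,0,0],0.075],
    [[0,0.025,0],[0,0,0],0.075],
    [[0,0.018,0],[0,0,0],0.075],
    [[0,0,0],[0,0,0],0.075],
    [[0,0,0],[0,0,0],0.075],
  ],
)

```text
time_s: 14.42
position: [0.5805, -0.0227, 0.1187]
tool_rot: [[0.149, 0.002, 0.989], [-0.989, -0.001, 0.149], [0.001, -1.0, 0.002]]
ft_force: [0.5, 0.2, -0.2]
grip_width: 0.0749
```

carry_out(
  plan=[
    [[0,0,0],[0,0,0],0.02],
    [[0,0,0],[0,0,0],0.02],
    [[0,0,0],[0,0,0],0.02],
    [[0,0,0],[0,0,0],0.02],
    [[0,0,0],[0,0,0],0.02],
    [[0,0,0],[0,0,0],0.02],
  ],
  force=50,
)

```text
time_s: 15.18
position: [0.5801, -0.0219, 0.1182]
tool_rot: [[0.15, 0.001, 0.989], [-0.989, -0.0, 0.15], [0.001, -1.0, 0.001]]
ft_force: [-0.7, -0.6, 7.1]
grip_width: 0.0333
```

```bash
python3 g.py
```

```text
t 15.18 pos [ 0.5801 -0.0219  0.1182] yaw -81.38 down 0.9999994465939992 F [-0.7 -0.6  7.1] w 0.0333 q6 67.6
```

carry_out(
  plan=[
    [[0,-0.03,0],[0,0,0],0.02],
    [[0,-0.04,0],[0,0,0],0.02],
    [[0,-0.04,0],[0,0,0],0.02],
    [[0,-0.04,0],[0,0,0],0.02],
    [[0,-0.03,0],[0,0,0],0.02],
    [[0,0,0],[0,0,0],0.02],
  ],
  force=60,
)

```text
time_s: 15.92
position: [0.5804, -0.0219, 0.2991]
tool_rot: [[0.15, 0.004, 0.989], [-0.989, -0.001, 0.15], [0.001, -1.0, 0.004]]
ft_force: [0.0, 0.1, -1.7]
grip_width: 0.0333
```

carry_out(
  plan=[
    [[0.054,0,-0.0084],[0,0,0],0.02],
    [[0.054,0,-0.0084],[0,0,0],0.02],
    [[0.054,0,-0.0084],[0,0,0],0.02],
    [[0.054,0,-0.0084],[0,0,0],0.02],
    [[0.054,0,-0.0084],[0,0,0],0.02],
    [[0.054,0,-0.0084],[0,0,0],0.02],
    [[0.053,0,-0.0084],[0,0,0],0.02],
    [[0,0,0],[0,0,0],0.02],
  ],
)

```text
time_s: 16.92
position: [0.577, -0.4071, 0.2931]
tool_rot: [[0.145, -0.004, 0.989], [-0.989, 0.003, 0.145], [-0.004, -1.0, -0.004]]
ft_force: [0.8, -0.6, -1.6]
grip_width: 0.0332
```

```bash
python3 g.py .578 -.4035 .1 -81.7
```

```text
t 16.93 pos [ 0.577  -0.4071  0.2931] yaw -81.65 down 0.9999859823471953 F [ 0.8 -0.6 -1.6] w 0.0332 q6 36.9
shift now [-0.0027  0.1931  0.0022] norm 0.19317903106452958
turn y 0.048422133858480265
shift after turn [-0.0034  0.1931  0.0016]
```

carry_out(
  plan=[
    [[-0.002,0.05,0.001],[0,0,0],0.02],
    [[0,0.05,0],[0,0,0],0.02],
    [[0,0.05,0],[0,0,0],0.02],
    [[0,0.05,0],[0,0,0],0.02],
    [[0,0.04,0],[0,0,0],0.02],
    [[0,0.025,0],[0,0,0],0.02],
    [[0,0.008,0],[0,0,0],0.02],
    [[0,0,0],[0,0,0],0.02],
  ],
)

```text
time_s: 17.92
position: [0.5789, -0.4007, 0.0243]
tool_rot: [[0.15, -0.0, 0.989], [-0.989, 0.001, 0.15], [-0.001, -1.0, -0.0]]
ft_force: [-0.1, -0.1, -0.8]
grip_width: 0.0331
```

```bash
python3 g.py
```

```text
t 17.93 pos [ 0.5789 -0.4007  0.0243] yaw -81.37 down 0.9999997679134579 F [-0.1 -0.1 -0.8] w 0.0331 q6 37.1
```

carry_out(
  plan=[
    [[0,0.005,0],[0,0,0],0.02],
    [[0,0,0],[0,0,0],0.02],
    [[0,0,0],[0,0,0],0.055],
    [[0,0,0],[0,0,0],0.055],
    [[0,0,0],[0,0,0],0.055],
    [[0,-0.03,0],[0,0,0],0.055],
    [[0,-0.06,0],[0,0,0],0.055],
    [[0,-0.06,0],[0,0,0],0.055],
  ],
)

```text
time_s: 18.92
position: [0.5787, -0.4011, 0.1712]
tool_rot: [[0.15, -0.0, 0.989], [-0.989, 0.0, 0.15], [-0.0, -1.0, -0.0]]
ft_force: [0.0, 0.3, 0.2]
grip_width: 0.055
```

carry_out(
  plan=[
    [[0,-0.06,0],[0,0,0],0.055],
    [[0,-0.06,0],[0,0,0],0.055],
    [[0,-0.04,0],[0,0,0],0.055],
    [[-0.05,0,-0.03],[0,0,0],0.055],
    [[-0.05,0,-0.03],[0,0,0],0.055],
    [[-0.05,0,-0.03],[0,0,0],0.055],
    [[-0.05,0,-0.03],[0,0,0],0.055],
    [[0,0,0],[0,0,0],0.055],
  ],
)

```text
time_s: 19.92
position: [0.4283, -0.2187, 0.3306]
tool_rot: [[0.151, 0.001, 0.989], [-0.989, -0.001, 0.151], [0.001, -1.0, 0.001]]
ft_force: [0.5, -0.7, 0.4]
grip_width: 0.0549
```

```bash
python3 g.py;  python3 - <<'E'
from rig import env
import cv2,numpy as np
for n in("top","side"):
    p=env.get_image(n); cv2.imwrite(f"pics/{n}4.png",p["image"][:,:,::-1])
E
```

```text
t 19.93 pos [ 0.4283 -0.2187  0.3306] yaw -81.31 down 0.999999559393268 F [ 0.5 -0.7  0.4] w 0.0549 q6 40.1
```

View pics/top4.png

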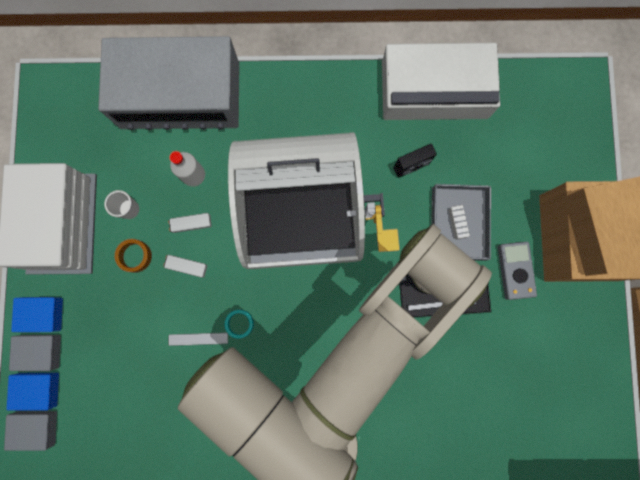

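View pics/side4.png

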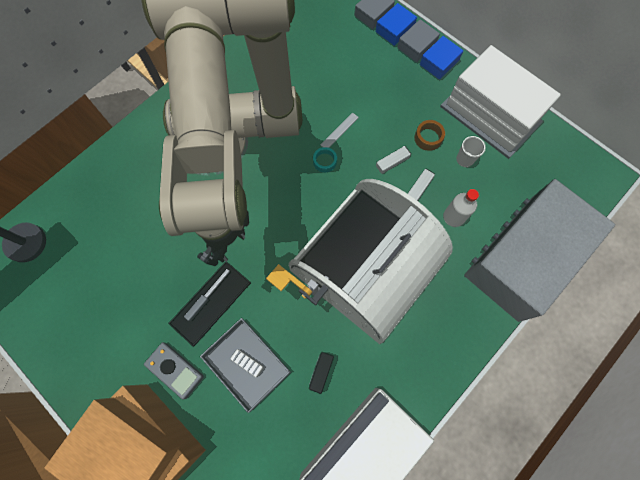

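carry_out(
  plan=[
    [[0,0,0],[0,-9.5,0],0.075],
    [[0,0,0],[0,-9.5,0],0.075],
    [[0,0,0],[0,-9.5,0],0.075],
    [[0,0,0],[0,-9.5,0],0.075],
    [[0,0,0],[0,-9.5,0],0.075],
    [[0,0,0],[0,-9.5,0],0.075],
    [[0,0,0],[0,-9.8,0],0.075],
    [[0,0,0],[0,0,0],0.075],
  ],
)

```text
time_s: 21.02
position: [0.431, -0.2226, 0.3291]
tool_rot: [[0.967, -0.0, 0.254], [-0.254, 0.0, 0.967], [-0.0, -1.0, 0.0]]
ft_force: [-0.5, 0.6, 0.8]
grip_width: 0.0751
```

```bash
python3 g.py .477 .3477 .3 -14.5
```

```text
t 21.02 pos [ 0.431  -0.2226  0.3291] yaw -14.71 down 0.9999999581284892 F [-0.5  0.6  0.8] w 0.0751 q6 -26.6
shift now [-0.1004  0.0292  0.5632] norm 0.5728602151527206
turn y -0.21277352862691146
shift after turn [-0.0983  0.0291  0.5636]
```

carry_out(
  plan=[
    [[-0.01,0,0.0565],[0,0,0],0.075],
    [[-0.01,0,0.0565],[0,0,0],0.075],
    [[-0.01,0,0.0565],[0,0,0],0.075],
    [[-0.01,0,0.0565],[0,0,0],0.075],
    [[-0.01,0,0.0565],[0,0,0],0.075],
    [[-0.01,0,0.0565],[0,0,0],0.075],
    [[-0.01,0,0.0565],[0,0,0],0.075],
    [[-0.01,0,0.0565],[0,0,0],0.075],
  ],
)

```text
time_s: 22.02
position: [0.4675, 0.238, 0.3294]
tool_rot: [[0.967, 0.0, 0.256], [-0.256, -0.0, 0.967], [0.0, -1.0, 0.0]]
ft_force: [1.4, -0.3, -0.1]
grip_width: 0.0747
```

carry_out(
  plan=[
    [[-0.01,0.02,0.0565],[0,0,0],0.075],
    [[-0.01,0.03,0.0545],[0,0,0],0.075],
    [[0,0.04,0],[0,0,0],0.075],
    [[0,0,0],[0,0,0],0.075],
    [[0,0,0],[0,0,0],0.075],
  ],
)

```text
time_s: 22.65
position: [0.4764, 0.3479, 0.2414]
tool_rot: [[0.967, 0.002, 0.254], [-0.254, 0.001, 0.967], [0.002, -1.0, 0.002]]
ft_force: [0.2, 0.7, 1.2]
grip_width: 0.075
```

```bash
python3 g.py .477 .3477 .005 -14.5; python3 - <<'E'
from rig import env
import cv2,numpy as np
p=env.get_image("side")
cv2.imwrite("pics/s5.png",cv2.resize(p["image"][80:240,330:490],None,fx=3.5,fy=3.5)[:,:,::-1])
E
```

```text
t 22.65 pos [0.4764 0.3479 0.2414] yaw -14.74 down 0.9999969862227244 F [0.2 0.7 1.2] w 0.075 q6 39.4
shift now [ 0.0002  0.2364 -0.0004] norm 0.2364339476871087
turn y -0.23601528229977475
shift after turn [ 0.0007  0.2364 -0.0001]
```

View pics/s5.png

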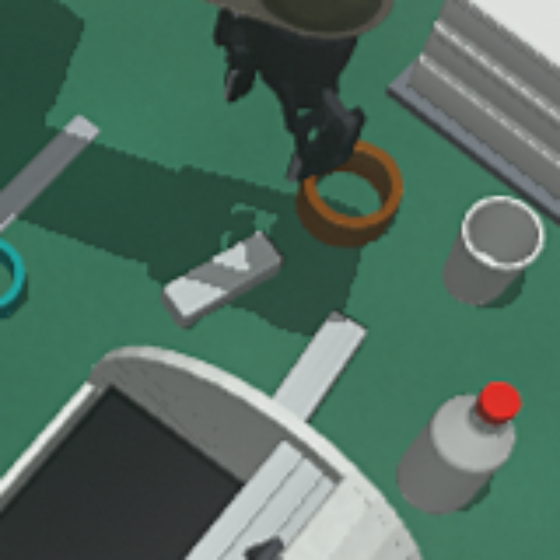

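carry_out(
  plan=[
    [[0,0.045,0],[0,0,0],0.075],
    [[0,0.045,0],[0,0,0],0.075],
    [[0,0.045,0],[0,0,0],0.075],
    [[0,0.045,0],[0,0,0],0.075],
    [[0,0.03,0],[0,0,0],0.075],
    [[0,0.016,0],[0,0,0],0.075],
    [[0,0.007,0],[0,0,0],0.075],
    [[0,0,0],[0,0,0],0.075],
  ],
)

```text
time_s: 23.7
position: [0.4759, 0.3483, 0.0076]
tool_rot: [[0.968, 0.001, 0.252], [-0.252, 0.001, 0.968], [0.001, -1.0, 0.001]]
ft_force: [0.7, 0.1, -0.3]
grip_width: 0.0751
```

carry_out(
  plan=[
    [[0,0,0],[0,0,0],0.02],
    [[0,0,0],[0,0,0],0.02],
    [[0,0,0],[0,0,0],0.02],
    [[0,0,0],[0,0,0],0.02],
    [[0,0,0],[0,0,0],0.02],
    [[0,0,0],[0,0,0],0.02],
  ],
  force=60,
)

```text
time_s: 24.45
position: [0.4759, 0.3484, 0.0078]
tool_rot: [[0.968, 0.002, 0.252], [-0.252, 0.001, 0.968], [0.002, -1.0, 0.001]]
ft_force: [-0.6, -0.9, 4.8]
grip_width: 0.0345
```

```bash
python3 g.py
```

```text
t 24.45 pos [0.4759 0.3484 0.0078] yaw -14.59 down 0.9999977376746843 F [-0.6 -0.9  4.8] w 0.0345 q6 39.3
```

carry_out(
  plan=[
    [[0,-0.02,0],[0,0,0],0.02],
    [[0,-0.04,0],[0,0,0],0.02],
    [[0,-0.05,0],[0,0,0],0.02],
    [[0,-0.05,0],[0,0,0],0.02],
    [[0,-0.05,0],[0,0,0],0.02],
    [[0,-0.05,0],[0,0,0],0.02],
    [[0,-0.04,0],[0,0,0],0.02],
    [[0,0,0],[0,0,0],0.02],
  ],
  force=80,
)

```text
time_s: 25.45
position: [0.4757, 0.3483, 0.3095]
tool_rot: [[0.968, 0.005, 0.252], [-0.252, 0.002, 0.968], [0.004, -1.0, 0.003]]
ft_force: [0.1, -0.0, -4.1]
grip_width: 0.0346
```

carry_out(
  plan=[
    [[0,0,0],[0,9,0],0.02],
    [[0,0,0],[0,9,0],0.02],
    [[0,0,0],[0,9,0],0.02],
    [[0,0,0],[0,9,0],0.02],
    [[0,0,0],[0,9,0],0.02],
    [[0,0,0],[0,9,0],0.02],
    [[0,0,0],[0,9,0],0.02],
    [[0,0,0],[0,8.7,0],0.02],
  ],
)

```text
time_s: 26.45
position: [0.4748, 0.3479, 0.3044]
tool_rot: [[0.06, -0.004, 0.998], [-0.998, -0.002, 0.06], [0.001, -1.0, -0.004]]
ft_force: [-0.3, -0.2, -3.1]
grip_width: 0.0341
```

```bash
python3 g.py .578 .0767 .3 -86.3
```

```text
t 26.45 pos [0.4748 0.3479 0.3044] yaw -86.58 down 0.999991560935977 F [-0.3 -0.2 -3.1] w 0.0341 q6 111.3
shift now [0.2768 0.0045 0.0869] norm 0.29017867934922115
turn y -0.2812869302850345
shift after turn [0.2773 0.0044 0.0855]
```

carry_out(
  plan=[
    [[0.0462,0,0.0143],[0,0,0],0.02],
    [[0.0462,0,0.0143],[0,0,0],0.02],
    [[0.0462,0,0.0143],[0,0,0],0.02],
    [[0.0462,0,0.0143],[0,0,0],0.02],
    [[0.0462,0,0.0143],[0,0,0],0.02],
    [[0.0462,0,0.0143],[0,0,0],0.02],
    [[0,0,0],[0,0,0],0.02],
    [[0,0,0],[0,0,0],0.02],
  ],
)

```text
time_s: 27.45
position: [0.5783, 0.0775, 0.3054]
tool_rot: [[0.065, -0.003, 0.998], [-0.998, 0.001, 0.065], [-0.001, -1.0, -0.003]]
ft_force: [0.0, 0.2, -2.8]
grip_width: 0.0342
```

```bash
python3 g.py .578 .0767 .12 -86.3
```

```text
t 27.45 pos [0.5783 0.0775 0.3054] yaw -86.29 down 0.9999960304226178 F [ 0.   0.2 -2.8] w 0.0342 q6 82.3
shift now [0.0009 0.1854 0.0001] norm 0.1853607996982055
turn y 0.006886555995862409
shift after turn [ 0.0007  0.1854 -0.0004]
```

carry_out(
  plan=[
    [[0.001,0.035,0],[0,0,0],0.02],
    [[0,0.035,0],[0,0,0],0.02],
    [[0,0.035,0],[0,0,0],0.02],
    [[0,0.035,0],[0,0,0],0.02],
    [[0,0.025,0],[0,0,0],0.02],
    [[0,0.015,0],[0,0,0],0.02],
    [[0,0.003,0],[0,0,0],0.02],
    [[0,0,0],[0,0,0],0.02],
  ],
)

```text
time_s: 28.45
position: [0.5792, 0.0763, 0.1245]
tool_rot: [[0.065, 0.001, 0.998], [-0.998, -0.0, 0.065], [0.0, -1.0, 0.001]]
ft_force: [-0.5, 0.3, -2.4]
grip_width: 0.0341
```

```bash
python3 g.py
```

```text
t 28.45 pos [0.5792 0.0763 0.1245] yaw -86.27 down 0.9999992867334246 F [-0.5  0.3 -2.4] w 0.0341 q6 82.2
```

carry_out(
  plan=[
    [[0,0.003,0],[0,0,0],0.02],
    [[0,0.002,0],[0,0,0],0.02],
    [[0,0,0],[0,0,0],0.02],
  ],
)

```text
time_s: 28.82
position: [0.5789, 0.076, 0.1188]
tool_rot: [[0.065, 0.0, 0.998], [-0.998, 0.0, 0.065], [-0.0, -1.0, 0.0]]
ft_force: [-0.5, -0.0, -3.3]
grip_width: 0.0342
```

```bash
python3 g.py
```

```text
t 28.82 pos [0.5789 0.076  0.1188] yaw -86.3 down 0.9999999998784893 F [-0.5 -0.  -3.3] w 0.0342 q6 82.2
```

carry_out(
  plan=[
    [[0,0.0015,0],[0,0,0],0.02],
    [[0,0,0],[0,0,0],0.06],
    [[0,0,0],[0,0,0],0.06],
    [[0,0,0],[0,0,0],0.06],
    [[0,-0.03,0],[0,0,0],0.06],
    [[0,-0.05,0],[0,0,0],0.06],
    [[0,-0.05,0],[0,0,0],0.06],
    [[0,-0.06,0],[0,0,0],0.075],
  ],
)

```text
time_s: 29.82
position: [0.5785, 0.0761, 0.3086]
tool_rot: [[0.065, -0.001, 0.998], [-0.998, 0.0, 0.065], [-0.0, -1.0, -0.001]]
ft_force: [0.9, 0.4, -0.2]
grip_width: 0.0746
```

```bash
python3 g.py .5965 .338 .3 7.6
```

```text
t 29.82 pos [0.5785 0.0761 0.3086] yaw -86.29 down 0.9999991742617815 F [ 0.9  0.4 -0.2] w 0.0746 q6 82.2
shift now [-0.2602  0.0086  0.0349] norm 0.2627009993441959
turn y -93.89226256828107
shift after turn [0.0525 0.0086 0.2573]
```

Move over first (clear of the chest), then turn.

carry_out(
  plan=[
    [[-0.052,0,0.007],[0,0,0],0.075],
    [[-0.052,0,0.007],[0,0,0],0.075],
    [[-0.052,0,0.007],[0,0,0],0.075],
    [[-0.052,0,0.007],[0,0,0],0.075],
    [[-0.052,0,0.007],[0,0,0],0.075],
    [[0,0,0],[0,-10.5,0],0.075],
    [[0,0,0],[0,-10.5,0],0.075],
    [[0,0,0],[0,-10.5,0],0.075],
  ],
)

```text
time_s: 30.82
position: [0.597, 0.3379, 0.3071]
tool_rot: [[0.582, -0.0, 0.813], [-0.813, -0.0, 0.582], [-0.0, -1.0, -0.0]]
ft_force: [-0.3, -0.2, 0.2]
grip_width: 0.0748
```

carry_out(
  plan=[
    [[0,0,0],[0,-10.5,0],0.075],
    [[0,0,0],[0,-10.5,0],0.075],
    [[0,0,0],[0,-10.5,0],0.075],
    [[0,0,0],[0,-10.5,0],0.075],
    [[0,0,0],[0,-10.5,0],0.075],
    [[0,0,0],[0,-9.9,0],0.075],
    [[0,0,0],[0,0,0],0.075],
  ],
)

```text
time_s: 31.7
position: [0.597, 0.3377, 0.3072]
tool_rot: [[0.991, -0.0, -0.131], [0.131, -0.0, 0.991], [-0.0, -1.0, -0.0]]
ft_force: [-0.8, 0.3, -0.3]
grip_width: 0.0748
```

```bash
python3 g.py .5965 .338 .2 7.6; python3 - <<'E'
from rig import env
from h import *
ps={}
P=[env.get_image("top"),env.get_image("side")]
for i,n in enumerate(("top","side")): cv2.imwrite(f"pics/{n}6.png",P[i]["image"][:,:,::-1])
L=env.outline_of("cell1",P[1])
for d in L:
    print(d["conf"],d["pixel"],d["mask"].sum())
E
```

```text
t 31.7 pos [0.597  0.3377 0.3072] yaw 7.52 down 0.9999999927113726 F [-0.8  0.3 -0.3] w 0.0748 q6 12.1
shift now [-0.0005  0.1072  0.0003] norm 0.10720275516488761
turn y -0.08152008094563712
shift after turn [-0.0005  0.1072  0.0003]
0.65 [230.1, 361.9] 558
0.58 [183.3, 419.8] 375
```

View pics/top6.png

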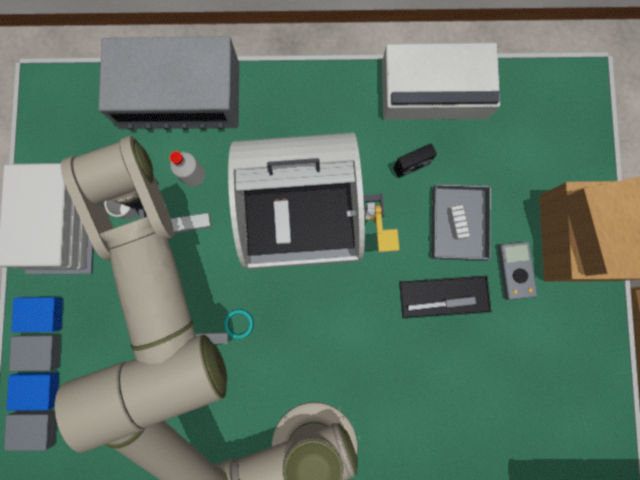

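View pics/side6.png

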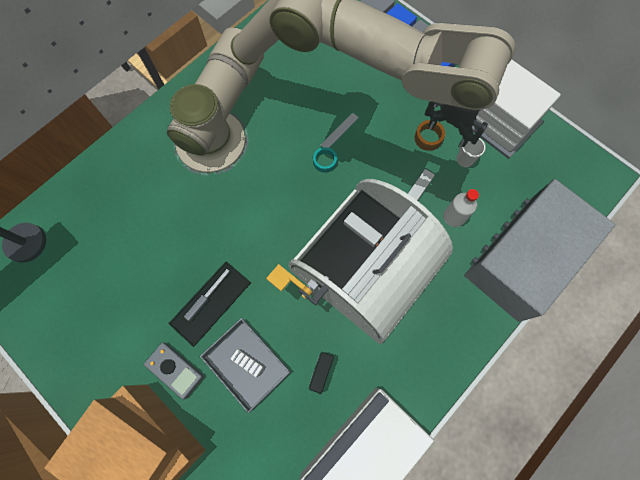

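```bash
python3 - <<'E'
from rig import env
from h import *
P=[env.get_image("top"),env.get_image("side")]
print(tri(P,[(177,157.5),(473,194.5)]))
print(onplane(P[0],(190,222),.028),onplane(P[0],(119,203),.085))
E
```

```text
[0.73438783 0.33097854 0.18413215]
[0.59709214 0.33398047 0.028     ] [0.64009874 0.50812293 0.085     ]
```

carry_out(
  plan=[
    [[0,0.05,0],[0,0,0],0.065],
    [[0,0.06,0],[0,0,0],0.065],
    [[0,0.06,0],[0,0,0],0.065],
    [[0,0.06,0],[0,0,0],0.065],
    [[0,0.04,0],[0,0,0],0.065],
    [[0,0.02,0],[0,0,0],0.065],
    [[0,0.01,0],[0,0,0],0.065],
    [[0,0,0],[0,0,0],0.065],
  ],
)

```text
time_s: 32.95
position: [0.5971, 0.3378, 0.0073]
tool_rot: [[0.991, -0.0, -0.132], [0.132, -0.0, 0.991], [-0.0, -1.0, -0.0]]
ft_force: [-0.1, -0.5, -0.4]
grip_width: 0.0653
```

carry_out(
  plan=[
    [[0,0,0],[0,0,0],0.02],
    [[0,0,0],[0,0,0],0.02],
    [[0,0,0],[0,0,0],0.02],
    [[0,0,0],[0,0,0],0.02],
    [[0,0,0],[0,0,0],0.02],
    [[0,0,0],[0,0,0],0.02],
  ],
  force=60,
)

```text
time_s: 33.7
position: [0.5976, 0.338, 0.0087]
tool_rot: [[0.991, 0.002, -0.132], [0.132, 0.001, 0.991], [0.002, -1.0, 0.001]]
ft_force: [-1.2, -1.2, 6.3]
grip_width: 0.0347
```

```bash
python3 g.py
```

```text
t 33.7 pos [0.5976 0.338  0.0087] yaw 7.61 down 0.999997310639753 F [-1.2 -1.2  6.3] w 0.0347 q6 12.0
```

carry_out(
  plan=[
    [[0,-0.02,0],[0,0,0],0.02],
    [[0,-0.04,0],[0,0,0],0.02],
    [[0,-0.05,0],[0,0,0],0.02],
    [[0,-0.05,0],[0,0,0],0.02],
    [[0,-0.05,0],[0,0,0],0.02],
    [[0,-0.05,0],[0,0,0],0.02],
    [[0,-0.04,0],[0,0,0],0.02],
    [[0,0,0],[0,9,0],0.02],
  ],
  force=80,
)

```text
time_s: 34.7
position: [0.5974, 0.3379, 0.3112]
tool_rot: [[1.0, 0.006, 0.028], [-0.028, 0.002, 1.0], [0.006, -1.0, 0.002]]
ft_force: [-0.1, 0.3, -3.7]
grip_width: 0.0341
```

carry_out(
  plan=[
    [[0,0,0],[0,10.6,0],0.02],
    [[0,0,0],[0,10.6,0],0.02],
    [[0,0,0],[0,10.6,0],0.02],
    [[0,0,0],[0,10.6,0],0.02],
    [[0,0,0],[0,10.6,0],0.02],
    [[0,0,0],[0,10.6,0],0.02],
    [[0,0,0],[0,10.6,0],0.02],
    [[0,0,0],[0,10.6,0],0.02],
  ],
)

```text
time_s: 35.7
position: [0.5969, 0.3377, 0.3069]
tool_rot: [[0.06, -0.001, 0.998], [-0.998, -0.0, 0.06], [0.0, -1.0, -0.001]]
ft_force: [-0.0, 1.1, -2.4]
grip_width: 0.0343
```

```bash
python3 g.py .584 -.0131 .3 -86.3
```

```text
t 35.7 pos [0.5969 0.3377 0.3069] yaw -86.55 down 0.9999995965712918 F [-0.   1.1 -2.4] w 0.0343 q6 106.2
shift now [ 0.3494  0.0071 -0.0339] norm 0.351079370295764
turn y -0.24721631134264044
shift after turn [ 0.3492  0.0069 -0.0355]
```

carry_out(
  plan=[
    [[0.05,0,-0.005],[0,-0.2,0],0.02],
    [[0.05,0,-0.005],[0,0,0],0.02],
    [[0.05,0,-0.005],[0,0,0],0.02],
    [[0.05,0,-0.005],[0,0,0],0.02],
    [[0.05,0,-0.005],[0,0,0],0.02],
    [[0.05,0,-0.005],[0,0,0],0.02],
    [[0.049,0,-0.005],[0,0,0],0.02],
    [[0,0,0],[0,0,0],0.02],
  ],
)

```text
time_s: 36.7
position: [0.586, -0.0159, 0.3069]
tool_rot: [[0.065, -0.001, 0.998], [-0.998, -0.0, 0.065], [0.0, -1.0, -0.001]]
ft_force: [-0.0, -0.3, -3.1]
grip_width: 0.0343
```

```bash
python3 g.py .584 -.0131 .12 -86.3
```

```text
t 36.7 pos [ 0.586  -0.0159  0.3069] yaw -86.25 down 0.9999994920679613 F [-0.  -0.3 -3.1] w 0.0343 q6 73.1
shift now [-0.003   0.1869 -0.0017] norm 0.18695140068250513
turn y 0.04728224975420403
shift after turn [-0.0029  0.1869 -0.0018]
```

carry_out(
  plan=[
    [[0,0.035,-0.001],[0,0,0],0.02],
    [[0,0.035,0],[0,0,0],0.02],
    [[0,0.035,0],[0,0,0],0.02],
    [[0,0.035,0],[0,0,0],0.02],
    [[0,0.025,0],[0,0,0],0.02],
    [[0,0.015,0],[0,0,0],0.02],
    [[0,0.004,0],[0,0,0],0.02],
    [[0,0,0],[0,0,0],0.02],
  ],
)

```text
time_s: 37.7
position: [0.5857, -0.0128, 0.1239]
tool_rot: [[0.07, 0.001, 0.998], [-0.998, -0.0, 0.07], [0.0, -1.0, 0.001]]
ft_force: [-0.0, -0.0, -1.7]
grip_width: 0.0341
```

```bash
python3 g.py
```

```text
t 37.7 pos [ 0.5857 -0.0128  0.1239] yaw -85.98 down 0.9999994426136151 F [-0.  -0.  -1.7] w 0.0341 q6 73.2
```

carry_out(
  plan=[
    [[0,0.003,0],[0,0,0],0.02],
    [[0,0.002,0],[0,0,0],0.02],
    [[0,0.001,0],[0,0,0],0.02],
    [[0,0,0],[0,0,0],0.06],
    [[0,0,0],[0,0,0],0.06],
    [[0,0,0],[0,0,0],0.06],
    [[0,-0.03,0],[0,0,0],0.06],
    [[0,-0.05,0],[0,0,0],0.06],
  ],
)

```text
time_s: 38.7
position: [0.5847, -0.0129, 0.1968]
tool_rot: [[0.07, -0.004, 0.998], [-0.998, 0.001, 0.07], [-0.001, -1.0, -0.004]]
ft_force: [0.2, -0.6, 0.1]
grip_width: 0.0597
```

carry_out(
  plan=[
    [[0,-0.06,0],[0,0,0],0.06],
    [[0,-0.06,0],[0,0,0],0.06],
    [[0.055,0,-0.02],[0,0,0],0.06],
    [[0.055,0,-0.02],[0,0,0],0.06],
    [[0.055,0,-0.02],[0,0,0],0.06],
    [[0.055,0,-0.02],[0,0,0],0.06],
    [[0,0,0],[0,0,0],0.06],
  ],
)

```text
time_s: 39.58
position: [0.5197, -0.2414, 0.3167]
tool_rot: [[0.065, -0.001, 0.998], [-0.998, 0.0, 0.065], [-0.0, -1.0, -0.001]]
ft_force: [0.2, 0.3, 0.1]
grip_width: 0.0598
```

```bash
python3 g.py;  python3 - <<'E'
from rig import env
from h import *
for n in("top","side"):
    p=env.get_image(n); cv2.imwrite(f"pics/{n}7.png",cv2.resize(p["image"][120:360,150:510],None,fx=2.2,fy=2.2)[:,:,::-1])
E
```

```text
t 39.58 pos [ 0.5197 -0.2414  0.3167] yaw -86.29 down 0.9999995582902597 F [0.2 0.3 0.1] w 0.0598 q6 49.6
```

View pics/top7.png

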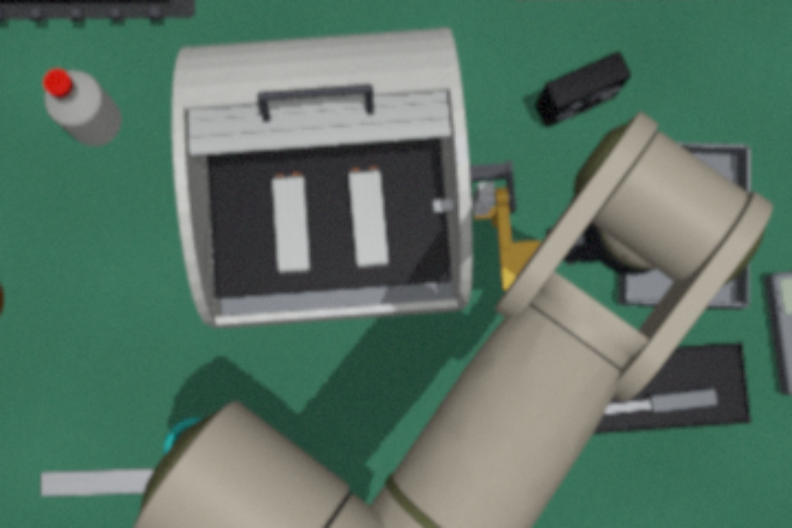

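View pics/side7.png

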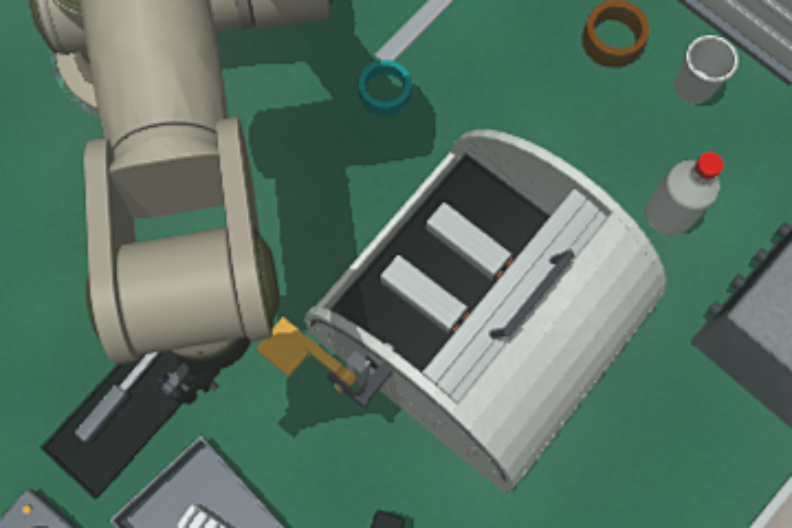

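carry_out(
  plan=[
    [[-0.06,0,-0.02],[0,0,0],0.05],
    [[-0.06,0,-0.02],[0,0,0],0.05],
    [[-0.06,0,-0.02],[0,0,0],0.05],
    [[0,0,0],[0,-10.5,0],0.05],
    [[0,0,0],[0,-10.5,0],0.05],
    [[0,0,0],[0,-10.5,0],0.05],
    [[0,0,0],[0,-10.5,0],0.05],
    [[0,0,0],[0,-10.5,0],0.05],
  ],
)

```text
time_s: 40.67
position: [0.4493, -0.0632, 0.3175]
tool_rot: [[0.839, 0.0, 0.545], [-0.545, 0.0, 0.839], [0.0, -1.0, 0.0]]
ft_force: [-0.8, 0.3, -0.6]
grip_width: 0.0499
```

carry_out(
  plan=[
    [[0,0,0],[0,-10.5,0],0.05],
    [[0,0,0],[0,-10.5,0],0.05],
    [[0,0,0],[0,-10.5,0],0.05],
    [[0,0,0],[0,-8.8,0],0.05],
    [[0,0,0],[0,0,0],0.05],
  ],
)

```text
time_s: 41.3
position: [0.4493, -0.0635, 0.3175]
tool_rot: [[0.993, 0.0, -0.119], [0.119, 0.0, 0.993], [0.0, -1.0, -0.0]]
ft_force: [0.6, 0.6, -0.2]
grip_width: 0.05
```

```bash
python3 g.py;  python3 - <<'E'
from rig import env
from h import *
P=[env.get_image("top"),env.get_image("side")]
ms=[]
for i,(n,r) in enumerate((("top",(170,330,340,510)),("side",(250,360,150,330)))):
    a=P[i]["image"][r[0]:r[1],r[2]:r[3]]; cv2.imwrite(f"pics/{n}8.png",cv2.resize(a,None,fx=4.2,fy=3.6,interpolation=cv2.INTER_CUBIC)[:,:,::-1])
    for nm in("rod","pawl"):
        L=env.outline_of(nm,P[i]); print(n,nm,[(round(d["conf"],2),np.round(d["pixel"]),d["mask"].sum()) for d in L[:3]])
        if nm=="rod": ms.append(L[0]["mask"])
for sel in([0,1],[0],[1]):
    v,c=fit([P[i] for i in sel],[ms[i] for i in sel],ROD,.004,np.radians([85,95,105]))
    print(sel,v[:2],np.degrees(v[2]),c)
E
```

```text
t 41.3 pos [ 0.4493 -0.0635  0.3175] yaw 6.84 down 0.9999999272686508 F [ 0.6  0.6 -0.2] w 0.05 q6 -29.9
top rod [(0.8, array([304., 445.]), np.int64(406))]
top pawl [(0.97, array([235., 383.]), np.int64(467)), (0.26, array([215., 292.]), np.int64(5145))]
side rod [(0.81, array([303., 198.]), np.int64(355))]
side pawl [(0.78, array([280., 283.]), np.int64(510)), (0.61, array([154., 326.]), np.int64(239)), (0.57, array([375., 321.]), np.int64(620))]
[0, 1] [ 0.36960163 -0.3443126 ] 95.5374445614954 0.2975817575591486
[0] [ 0.37065627 -0.3451938 ] 96.36120907062171 0.22666666666666668
[1] [ 0.36764277 -0.34164668] 95.0901806739745 0.3239234449760765
```

View pics/top8.png

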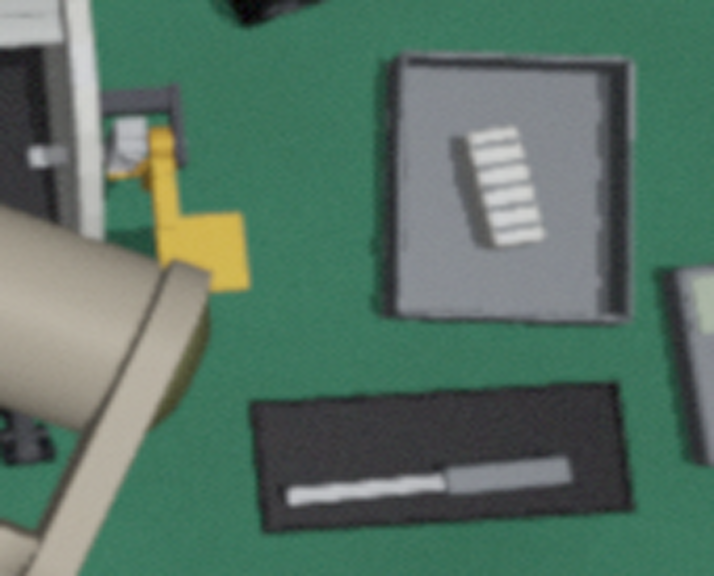

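View pics/side8.png

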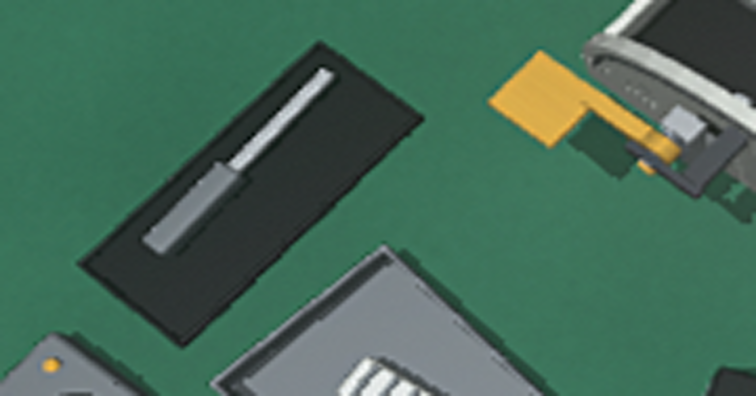

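```bash
python3 - <<'E'
from rig import env
from h import *
P=[env.get_image("top"),env.get_image("side")]
np.set_printoptions(suppress=True,precision=4)
t=[(378,230.6),(397.5,229.2),(399.25,250.3),(379,251.4)]
s=[(290.5,280),(280.5,291.1),(266.2,278.3),(278.6,263.9)]
T=np.array([onplane(P[0],u,.192) for u in t]);S=np.array([onplane(P[1],u,.192) for u in s])
print(T,T.mean(0));print(S,S.mean(0))
# rod
tip=onplane(P[0],(408.6,307.5),.021);he=onplane(P[0],(475.7,300.8),.028);j=onplane(P[0],(446,304.2),.028)
print("rod top",tip,j,he,np.linalg.norm(tip-he))
g=lambda u,v:(150+u/4.2,250+v/3.6)
tip=onplane(P[1],g(328,72),.021);he=onplane(P[1],g(156,240),.025);j=onplane(P[1],g(228,172),.025)
print("rod side",tip,j,he,np.linalg.norm(tip-he))
v=np.array([.646,.036,np.radians(3.75)])
for q in(T.mean(0),S.mean(0)):
    d=q[:2]-v[:2];c,s_=np.cos(v[2]),np.sin(v[2]);print("chest fr",c*d[0]+s_*d[1],-s_*d[0]+c*d[1])
E
```

```text
[[ 0.5465 -0.1605  0.192 ]
 [ 0.5495 -0.2073  0.192 ]
 [ 0.4987 -0.2102  0.192 ]
 [ 0.4964 -0.1619  0.192 ]] [ 0.5228 -0.185   0.192 ]
[[ 0.5471 -0.1695  0.192 ]
 [ 0.5488 -0.2067  0.192 ]
 [ 0.4998 -0.2085  0.192 ]
 [ 0.496  -0.1608  0.192 ]] [ 0.5229 -0.1864  0.192 ]
rod top [ 0.3617 -0.2573  0.021 ] [ 0.3699 -0.356   0.028 ] [ 0.3784 -0.4354  0.028 ] 0.17902113237289827
rod side [ 0.361  -0.2564  0.021 ] [ 0.3724 -0.3591  0.025 ] [ 0.3772 -0.4287  0.025 ] 0.17313730201191016
chest fr -0.1374171943939877 -0.21247366857534988
chest fr -0.13734005570274074 -0.213843580911719
```

```bash
python3 g.py .3719 -.3715 .2 5.3
```

```text
t 41.7 pos [ 0.4494 -0.0646  0.3173] yaw 6.77 down 0.9999999998157412 F [0.5 0.4 0. ] w 0.05 q6 -30.0
shift now [-0.1131  0.1173 -0.2956] norm 0.3375099546263227
turn y 1.4664725265482446
shift after turn [-0.1055  0.1173 -0.2984]
```

carry_out(
  plan=[
    [[0,0,0],[0,1.5,0],0.045],
    [[-0.0176,0.015,-0.0497],[0,0,0],0.045],
    [[-0.0176,0.02,-0.0497],[0,0,0],0.045],
    [[-0.0176,0.02,-0.0497],[0,0,0],0.045],
    [[-0.0176,0.02,-0.0497],[0,0,0],0.045],
    [[-0.0176,0.02,-0.0497],[0,0,0],0.045],
    [[-0.0176,0.02,-0.0497],[0,0,0],0.045],
    [[0,0,0],[0,0,0],0.045],
  ],
)

```text
time_s: 42.7
position: [0.3703, -0.3738, 0.2003]
tool_rot: [[0.996, -0.002, -0.087], [0.087, 0.002, 0.996], [-0.002, -1.0, 0.003]]
ft_force: [0.7, 0.9, -0.7]
grip_width: 0.0449
```

carry_out(
  plan=[
    [[0,0.03,0],[0,0,0],0.045],
    [[0,0.03,0],[0,0,0],0.045],
    [[0,0,0],[0,0,0],0.045],
    [[0,0,0],[0,0,0],0.045],
  ],
)

```text
time_s: 43.2
position: [0.3724, -0.3715, 0.1437]
tool_rot: [[0.996, 0.001, -0.093], [0.093, -0.002, 0.996], [0.001, -1.0, -0.002]]
ft_force: [0.2, -1.1, -0.6]
grip_width: 0.0451
```

```bash
python3 g.py .3719 -.3715 .011 5.3;  python3 - <<'E'
from rig import env
from h import *
for n in("top","side"):
    p=env.get_image(n)
    if n=="side": cv2.imwrite(f"pics/s9.png",cv2.resize(p["image"][220:360,120:290],None,fx=4,fy=4,interpolation=cv2.INTER_CUBIC)[:,:,::-1])
    else: cv2.imwrite(f"pics/t9.png",cv2.resize(p["image"][250:340,380:510],None,fx=4,fy=4,interpolation=cv2.INTER_CUBIC)[:,:,::-1])
E
```

```text
t 43.2 pos [ 0.3724 -0.3715  0.1437] yaw 5.32 down 0.9999979689777928 F [ 0.2 -1.1 -0.6] w 0.0451 q6 -63.2
shift now [-0.0006  0.1327  0.0003] norm 0.1326598323660233
turn y 0.01687283192831046
shift after turn [-0.0005  0.1327  0.0001]
```

View pics/s9.png

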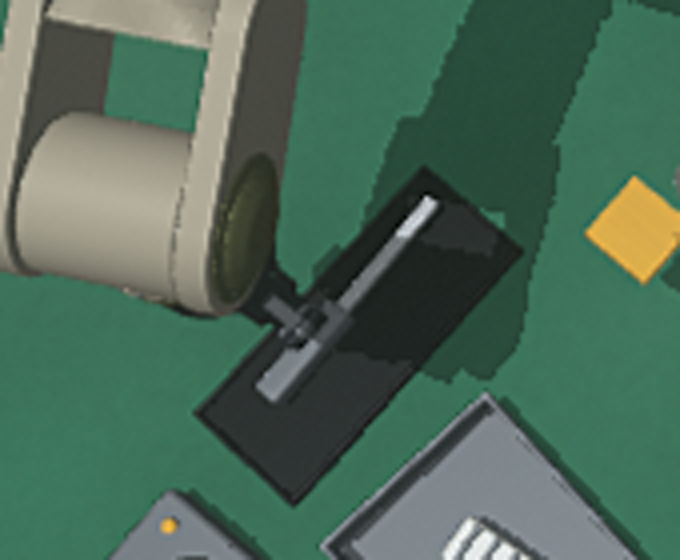

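View pics/t9.png

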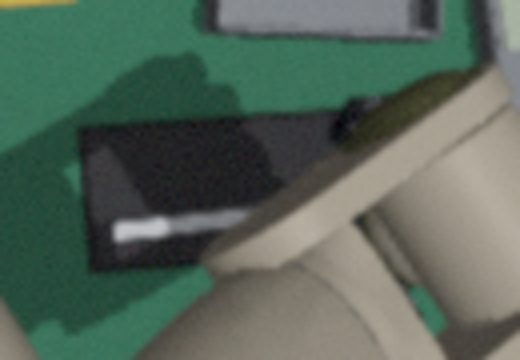

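carry_out(
  plan=[
    [[0,0.03,0],[0,0,0],0.045],
    [[0,0.03,0],[0,0,0],0.045],
    [[0,0.03,0],[0,0,0],0.045],
    [[0,0.025,0],[0,0,0],0.045],
    [[0,0.014,0],[0,0,0],0.045],
    [[0,0,0],[0,0,0],0.045],
    [[0,0,0],[0,0,0],0.045],
  ],
)

```text
time_s: 44.18
position: [0.3722, -0.3719, 0.0143]
tool_rot: [[0.996, 0.001, -0.093], [0.093, -0.002, 0.996], [0.001, -1.0, -0.002]]
ft_force: [0.9, 0.2, -1.1]
grip_width: 0.045
```

```bash
python3 g.py
```

```text
t 44.17 pos [ 0.3722 -0.3719  0.0143] yaw 5.31 down 0.9999982319673761 F [ 0.9  0.2 -1.1] w 0.045 q6 -63.2
```

carry_out(
  plan=[
    [[0,0.003,0],[0,0,0],0.01],
    [[0,0,0],[0,0,0],0.01],
    [[0,0,0],[0,0,0],0.01],
    [[0,0,0],[0,0,0],0.01],
    [[0,0,0],[0,0,0],0.01],
    [[0,0,0],[0,0,0],0.01],
  ],
  force=100,
)

```text
time_s: 44.92
position: [0.372, -0.3716, 0.0109]
tool_rot: [[0.996, 0.001, -0.093], [0.093, -0.001, 0.996], [0.001, -1.0, -0.001]]
ft_force: [-0.9, 0.3, 5.4]
grip_width: 0.0176
```

```bash
python3 g.py
```

```text
t 44.92 pos [ 0.372  -0.3716  0.0109] yaw 5.31 down 0.999999378506994 F [-0.9  0.3  5.4] w 0.0176 q6 -63.2
```

carry_out(
  plan=[
    [[0,-0.02,0],[0,0,0],0.01],
    [[0,-0.03,0],[0,0,0],0.01],
    [[0,-0.035,0],[0,0,0],0.01],
    [[0,-0.035,0],[0,0,0],0.01],
    [[0,-0.03,0],[0,1.5,0],0.01],
    [[0,0,0],[0,0,0],0.01],
    [[0,0,0],[0,0,0],0.01],
  ],
)

```text
time_s: 45.8
position: [0.3714, -0.3709, 0.1593]
tool_rot: [[0.998, -0.001, -0.067], [0.067, 0.001, 0.998], [-0.001, -1.0, 0.002]]
ft_force: [-0.2, 0.4, -1.0]
grip_width: 0.0175
```

```bash
python3 g.py .521 -.36 .162 3.75; python3 - <<'E'
from rig import env
from h import *
P=[env.get_image("top"),env.get_image("side")]
cv2.imwrite("pics/s10.png",cv2.resize(P[1]["image"][220:360,120:290],None,fx=4,fy=4,interpolation=cv2.INTER_CUBIC)[:,:,::-1])
cv2.imwrite("pics/t10.png",cv2.resize(P[0]["image"][250:340,380:510],None,fx=4,fy=4,interpolation=cv2.INTER_CUBIC)[:,:,::-1])
E
```

```text
t 45.8 pos [ 0.3714 -0.3709  0.1593] yaw 3.82 down 0.9999984231123018 F [-0.2  0.4 -1. ] w 0.0175 q6 -61.7
shift now [ 0.15   -0.0029  0.0009] norm 0.14998279517977392
turn y 0.07482568428613945
shift after turn [ 0.15   -0.0027  0.0011]
```

View pics/s10.png

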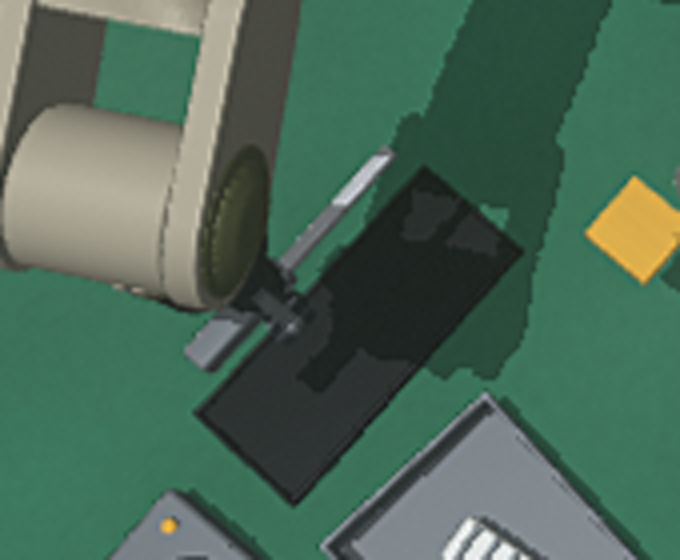

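View pics/t10.png

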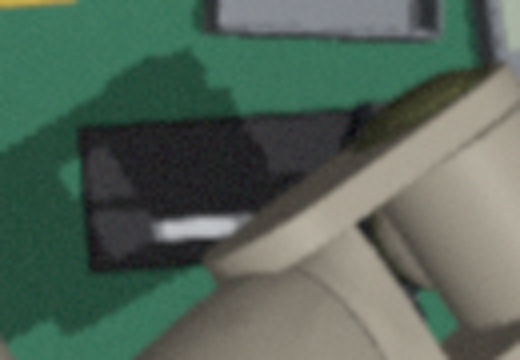

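carry_out(
  plan=[
    [[0.03,0,0],[0,0,0],0.01],
    [[0.04,0,0],[0,0,0],0.01],
    [[0.04,0,0],[0,0,0],0.01],
    [[0.04,0,0],[0,0,0],0.01],
    [[0,0,0],[0,0,0],0.01],
    [[0,0,0],[0,0,0],0.01],
  ],
)

```text
time_s: 46.65
position: [0.5209, -0.3612, 0.1592]
tool_rot: [[0.998, -0.002, -0.067], [0.067, 0.001, 0.998], [-0.002, -1.0, 0.001]]
ft_force: [-0.5, -0.7, 0.3]
grip_width: 0.0181
```

```bash
python3 g.py .521 -.26 .162 3.75; python3 - <<'E'
from rig import env
from h import *
P=[env.get_image("top"),env.get_image("side")]
print(tri(P,[(418.75,307.5),(217,258)]))
cv2.imwrite("pics/s11.png",cv2.resize(P[1]["image"][220:370,190:340],None,fx=4,fy=4,interpolation=cv2.INTER_CUBIC)[:,:,::-1])
cv2.imwrite("pics/t11.png",cv2.resize(P[0]["image"][180:330,350:500],None,fx=4,fy=4,interpolation=cv2.INTER_CUBIC)[:,:,::-1])
E
```

```text
t 46.65 pos [ 0.5209 -0.3612  0.1592] yaw 3.81 down 0.9999977420202363 F [-0.5 -0.7  0.3] w 0.0181 q6 -49.2
shift now [ 0.0069 -0.0027  0.101 ] norm 0.10123147042727083
turn y 0.0636969326851613
shift after turn [ 0.0067 -0.0028  0.101 ]
[ 0.36267967 -0.25741918  0.16769051]
```

View pics/s11.png

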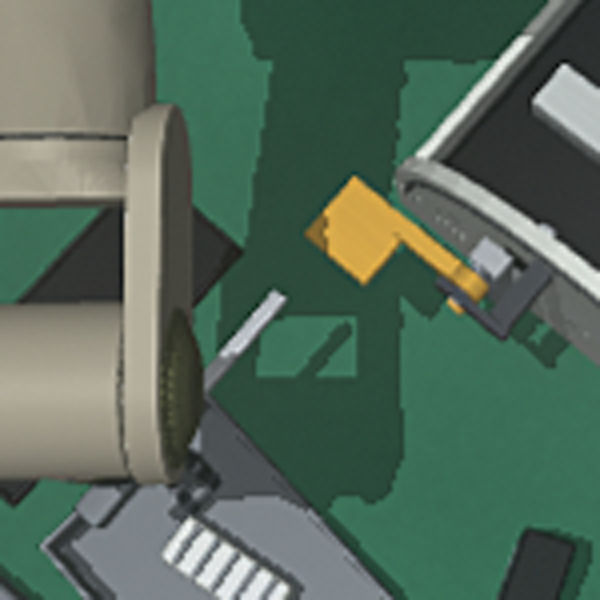

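View pics/t11.png

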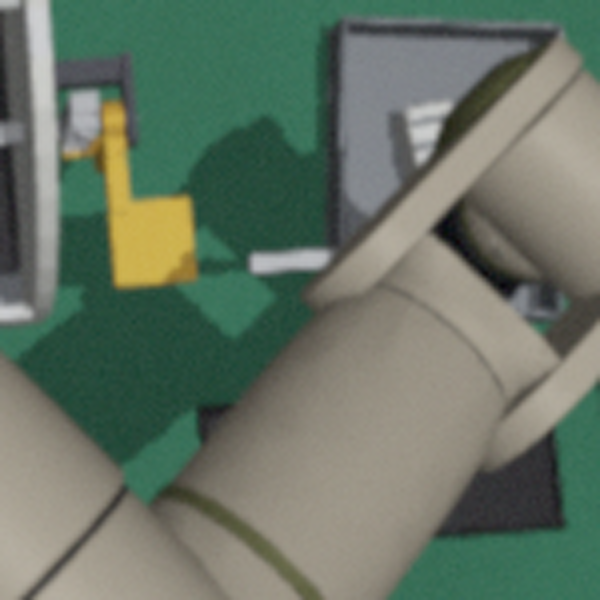

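carry_out(
  plan=[
    [[0.003,0,0.02],[0,0,0],0.01],
    [[0.003,0,0.025],[0,0,0],0.01],
    [[0,0,0.025],[0,0,0],0.01],
    [[0,0,0.02],[0,0,0],0.01],
    [[0,0,0.01],[0,0,0],0.01],
    [[0,0,0],[0,0,0],0.01],
  ],
)

```text
time_s: 47.5
position: [0.5208, -0.2608, 0.1605]
tool_rot: [[0.998, 0.0, -0.067], [0.067, -0.0, 0.998], [0.0, -1.0, -0.0]]
ft_force: [0.5, -0.3, -0.4]
grip_width: 0.0177
```

```bash
python3 g.py .521 -.26 .174 3.75; python3 - <<'E'
from rig import env
from h import *
P=[env.get_image("top"),env.get_image("side")]
cv2.imwrite("pics/s12.png",cv2.resize(P[1]["image"][200:350,190:340],None,fx=4,fy=4,interpolation=cv2.INTER_CUBIC)[:,:,::-1])
E
```

```text
t 47.5 pos [ 0.5208 -0.2608  0.1605] yaw 3.84 down 0.9999999572689576 F [ 0.5 -0.3 -0.4] w 0.0177 q6 -42.1
shift now [ 0.0003 -0.0135  0.0008] norm 0.01354145884700617
turn y 0.08780434250550684
shift after turn [ 0.0003 -0.0135  0.0008]
```

View pics/s12.png

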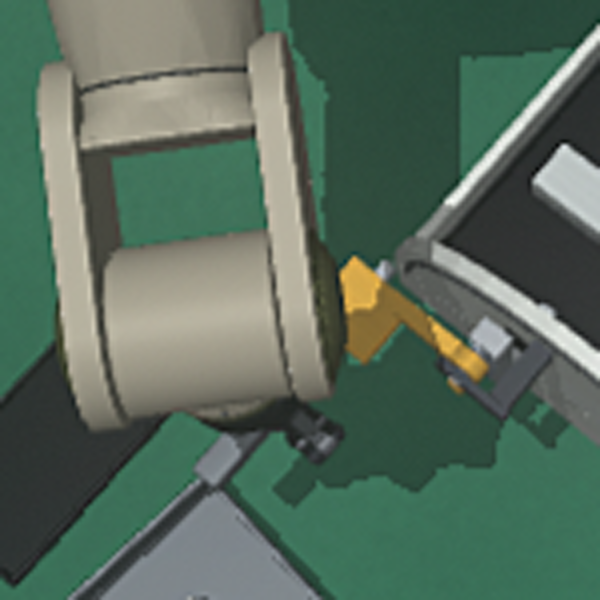

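carry_out(
  plan=[
    [[0,-0.007,0],[0,0,0],0.01],
    [[0,-0.009,0],[0,0,0],0.01],
    [[0,-0.01,0],[0,0,0],0.01],
    [[0,-0.01,0],[0,0,0],0.01],
    [[0,-0.01,0],[0,0,0],0.01],
    [[0,0,0],[0,0,0],0.01],
    [[0,0,0],[0,0,0],0.01],
  ],
  force=110,
)

```text
time_s: 48.48
position: [0.5206, -0.2611, 0.206]
tool_rot: [[0.998, -0.001, -0.066], [0.066, 0.0, 0.998], [-0.001, -1.0, 0.0]]
ft_force: [-1.8, 0.7, -2.4]
grip_width: 0.0173
```

```bash
python3 g.py; python3 - <<'E'
from rig import env
from h import *
P=[env.get_image("top"),env.get_image("side")]
cv2.imwrite("pics/s13.png",np.hstack([cv2.resize(P[i]["image"][r:r+150,c:c+150],None,fx=2.6,fy=3.4,interpolation=cv2.INTER_CUBIC) for i,r,c in((0,130,260),(1,180,270))])[:,:,::-1])
E
```

```text
t 48.48 pos [ 0.5206 -0.2611  0.206 ] yaw 3.81 down 0.9999997651861056 F [-1.8  0.7 -2.4] w 0.0173 q6 -42.1
```

View pics/s13.png

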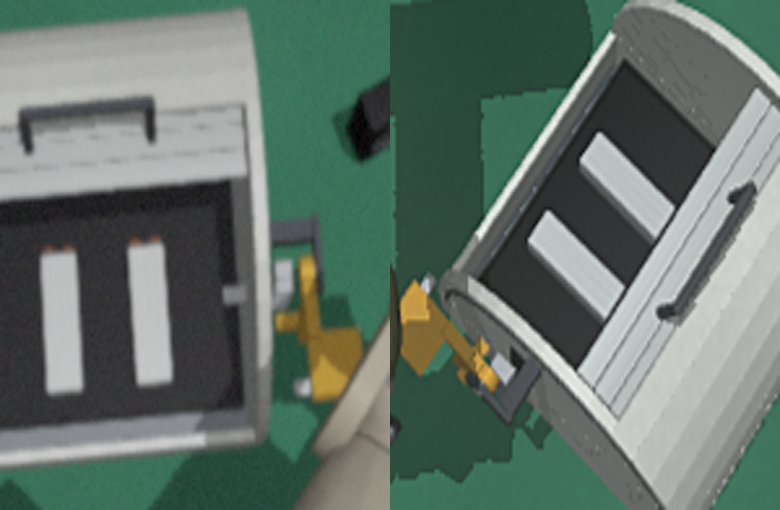

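carry_out(
  plan=[
    [[0,0,0],[0,0,0],0.01],
    [[0,0,0],[0,0,0],0.01],
    [[0,0,0],[0,0,0],0.01],
    [[0,0,0],[0,0,0],0.01],
    [[0,0,0],[0,0,0],0.01],
    [[0,0,0],[0,0,0],0.01],
    [[0,0,0],[0,0,0],0.01],
    [[0,0,0],[0,0,0],0.01],
  ],
)

```text
time_s: 49.58
position: [0.5208, -0.2612, 0.2063]
tool_rot: [[0.998, -0.0, -0.066], [0.066, -0.0, 0.998], [-0.0, -1.0, -0.0]]
ft_force: [-1.1, 0.6, -2.7]
grip_width: 0.0171
```

carry_out(
  plan=[
    [[0,0,0],[0,0,0],0.01],
    [[0,0,0],[0,0,0],0.01],
    [[0,0,0],[0,0,0],0.01],
    [[0,0,0],[0,0,0],0.01],
    [[0,0,0],[0,0,0],0.01],
    [[0,0,0],[0,0,0],0.01],
    [[0,0,0],[0,0,0],0.01],
    [[0,0,0],[0,0,0],0.01],
  ],
)

```text
time_s: 50.58
position: [0.5208, -0.2612, 0.2063]
tool_rot: [[0.998, 0.0, -0.066], [0.066, 0.0, 0.998], [0.0, -1.0, 0.0]]
ft_force: [-1.2, -0.3, -3.1]
grip_width: 0.0168
```

```bash
cat > cells.py <<'E'
from rig import env
from h import *
import sys
P=[env.get_image("top"),env.get_image("side")]
cv2.imwrite("pics/%s.png"%sys.argv[1],np.hstack([cv2.resize(P[i]["image"][r:r+150,c:c+150],None,fx=2.6,fy=3.4,interpolation=cv2.INTER_CUBIC) for i,r,c in((0,130,260),(1,180,270))])[:,:,::-1])
for d in env.outline_of("cell1",P[0])[:4]:
    print(d["conf"],d["pixel"],d["mask"].sum())
    for z in(.020,.11,.038,.056,.074,.092):
        v,c=fit([P[0]],[d["mask"]],CELL,z,[np.radians(3),np.radians(93)]); print(z,v[:2],round(np.degrees(v[2]),1),round(c,3))
E
python3 g.py; python3 cells.py s14
```

```text
t 50.58 pos [ 0.5208 -0.2612  0.2063] yaw 3.81 down 0.9999999991453873 F [-1.2 -0.3 -3.1] w 0.0168 q6 -42.1
0.93 [225.9, 320.6] 551
0.02 [ 0.58638    -0.01403501] 184.6 0.057
0.11 [ 0.5722658  -0.01455708] 3.9 0.157
0.038 [ 0.58396954 -0.01415999] 4.9 0.069
0.056 [ 0.58140402 -0.01404714] 184.8 0.089
0.074 [ 0.57835422 -0.01439599] 4.9 0.112
0.092 [ 0.57658567 -0.01461058] 3.1 0.136
0.82 [226.6, 285.4] 543
0.02 [0.57998488 0.07446038] 4.0 0.085
0.11 [0.56653365 0.06831414] 6.1 0.196
0.038 [0.5777864  0.07336638] 183.8 0.109
0.056 [0.57568791 0.07245756] 183.8 0.131
0.074 [0.5723544  0.07069635] 5.0 0.154
0.092 [0.57030808 0.06870739] 4.3 0.175
0.32 [337.2, 200.2] 600
0.02 [0.28306728 0.28663739] 97.1 0.411
0.11 [0.28866387 0.26975875] 98.1 0.414
0.038 [0.28359923 0.28342063] 96.7 0.41
0.056 [0.28502224 0.28038453] 97.8 0.411
0.074 [0.28631443 0.27636185] 97.8 0.412
0.092 [0.28700336 0.27482929] 98.2 0.413
```

View pics/s14.png

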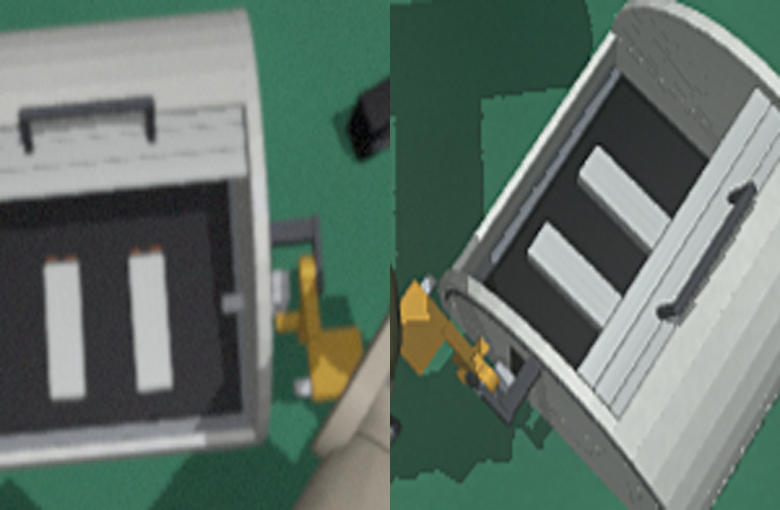

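carry_out(
  plan=[
    [[0,0,0],[0,0,0],0.01],
    [[0,0,0],[0,0,0],0.01],
    [[0,0,0],[0,0,0],0.01],
    [[0,0,0],[0,0,0],0.01],
    [[0,0,0],[0,0,0],0.01],
    [[0,0,0],[0,0,0],0.01],
    [[0,0,0],[0,0,0],0.01],
    [[0,0,0],[0,0,0],0.01],
  ],
)

```text
time_s: 51.72
position: [0.5208, -0.2612, 0.2063]
tool_rot: [[0.998, -0.0, -0.066], [0.066, -0.0, 0.998], [-0.0, -1.0, -0.0]]
ft_force: [-1.7, 0.4, -2.3]
grip_width: 0.0173
```

```bash
sed -i 's/(.020,.11,.038,.056,.074,.092)/(.020,.03)/' cells.py; python3 g.py; python3 cells.py s15
```

```text
t 51.73 pos [ 0.5208 -0.2612  0.2063] yaw 3.81 down 0.9999999996147987 F [-1.7  0.4 -2.3] w 0.0173 q6 -42.1
0.89 [227.2, 287.2] 566
0.02 [0.57981057 0.07419562] 2.0 0.069
0.03 [0.57838379 0.07352985] 2.1 0.08
0.71 [225.9, 319.6] 530
0.02 [ 0.58749426 -0.0137326 ] 4.3 0.09
0.03 [ 0.58545089 -0.01377297] 4.4 0.098
0.36 [250.4, 124.1] 675
0.02 [0.5028872  0.51240911] -16.2 0.673
0.03 [0.49849785 0.50664968] 0.2 0.679
```

View pics/s15.png

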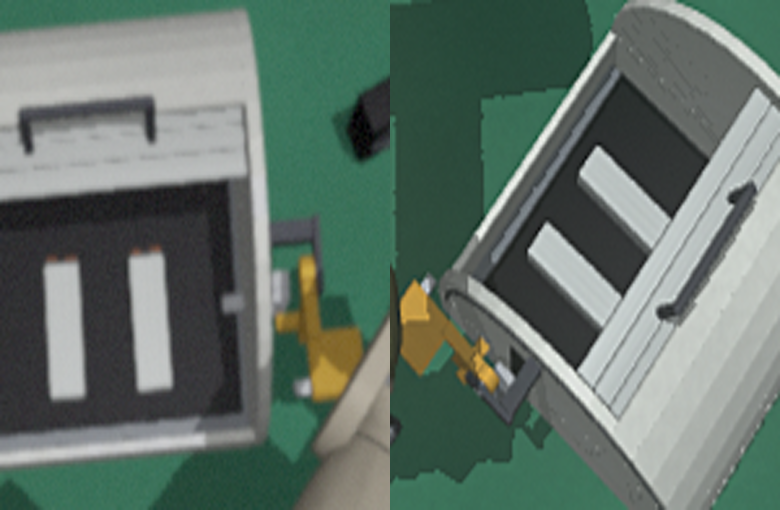

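carry_out(
  plan=[
    [[0,0.01,0],[0,0,0],0.01],
    [[0,0.012,0],[0,0,0],0.01],
    [[0,0.012,0],[0,0,0],0.01],
    [[0,0.012,0],[0,0,0],0.01],
    [[0,0,0],[0,0,0],0.01],
    [[0,0,0],[0,0,0],0.01],
  ],
)

```text
time_s: 52.62
position: [0.521, -0.2614, 0.1606]
tool_rot: [[0.998, 0.001, -0.066], [0.066, -0.0, 0.998], [0.001, -1.0, -0.0]]
ft_force: [0.3, 0.7, -1.8]
grip_width: 0.0174
```

```bash
python3 g.py
```

```text
t 52.62 pos [ 0.521  -0.2614  0.1606] yaw 3.81 down 0.9999996919029672 F [ 0.3  0.7 -1.8] w 0.0174 q6 -42.1
```

carry_out(
  plan=[
    [[0,0,-0.02],[0,0,0],0.01],
    [[0,0,-0.03],[0,0,0],0.01],
    [[0,0,-0.03],[0,0,0],0.01],
    [[0,0,-0.03],[0,0,0],0.01],
    [[-0.03,0,-0.008],[0,0.3,0],0.01],
    [[-0.05,0,0],[0,0,0],0.01],
    [[-0.05,0,0],[0,0,0],0.01],
    [[0,0,0],[0,0,0],0.01],
  ],
)

```text
time_s: 53.62
position: [0.3963, -0.3887, 0.1609]
tool_rot: [[0.998, -0.0, -0.057], [0.057, -0.001, 0.998], [-0.0, -1.0, -0.001]]
ft_force: [-0.3, -0.1, -1.0]
grip_width: 0.0176
```

```bash
python3 g.py .3915 -.384 .1 3.5; python3 - <<'E'
from rig import env
from h import *
P=[env.get_image("top"),env.get_image("side")]
cv2.imwrite("pics/s16.png",np.hstack([cv2.resize(P[i]["image"][r:r+150,c:c+150],None,fx=2.6,fy=3.4,interpolation=cv2.INTER_CUBIC) for i,r,c in((0,200,360),(1,220,160))])[:,:,::-1])
E
```

```text
t 53.62 pos [ 0.3963 -0.3887  0.1609] yaw 3.3 down 0.9999997627768847 F [-0.3 -0.1 -1. ] w 0.0176 q6 -59.9
shift now [-0.0045  0.0609  0.005 ] norm 0.061305030874724484
turn y -0.20439552728467447
shift after turn [-0.0045  0.0609  0.005 ]
```

View pics/s16.png

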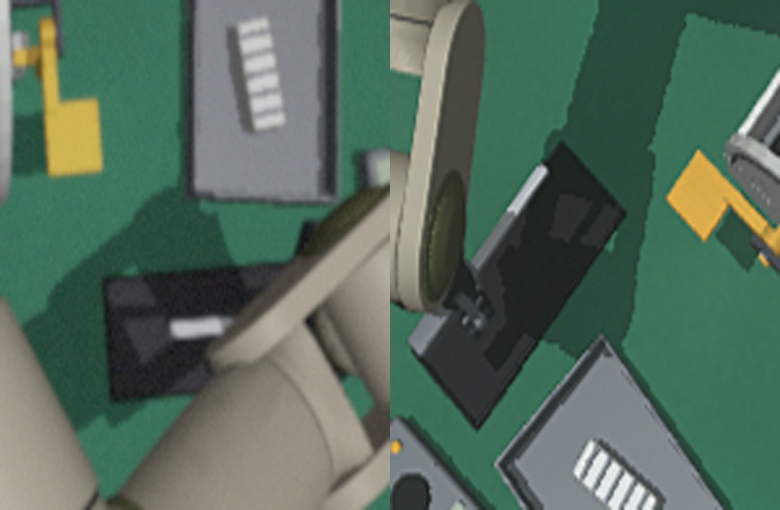

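```bash
python3 - <<'E'
from rig import env
from h import *
P=[env.get_image("top"),env.get_image("side")]
print(tri(P,[(426.2,296.5),(219.6,270)]))
E
python3 g.py .3915 -.384 .012 3.5
```

```text
[ 0.38951977 -0.27554896  0.16478444]
t 53.83 pos [ 0.3996 -0.3878  0.1604] yaw 3.52 down 0.9999994819041257 F [-0.7  0.1 -1.3] w 0.0177 q6 -59.9
shift now [-0.0079  0.1484  0.0044] norm 0.14870196248180925
turn y 0.02465564753404692
shift after turn [-0.0078  0.1484  0.0042]
```

carry_out(
  plan=[
    [[-0.008,0.02,0.004],[0,0,0],0.01],
    [[0,0.03,0],[0,0,0],0.01],
    [[0,0.035,0],[0,0,0],0.01],
    [[0,0.03,0],[0,0,0],0.01],
    [[0,0.02,0],[0,0,0],0.01],
    [[0,0.007,0],[0,0,0],0.01],
    [[0,0,0],[0,0,0],0.01],
    [[0,0,0],[0,0,0],0.01],
  ],
)

```text
time_s: 54.82
position: [0.3912, -0.384, 0.0191]
tool_rot: [[0.998, 0.001, -0.061], [0.061, -0.001, 0.998], [0.001, -1.0, -0.001]]
ft_force: [-0.1, -0.6, -0.8]
grip_width: 0.0175
```

```bash
python3 g.py .3915 -.384 .012 3.5
```

```text
t 54.83 pos [ 0.3912 -0.384   0.0191] yaw 3.53 down 0.9999985300651365 F [-0.1 -0.6 -0.8] w 0.0175 q6 -60.4
shift now [ 0.0003  0.0071 -0.    ] norm 0.007097887467808426
turn y 0.025361127398127792
shift after turn [ 0.0003  0.0071 -0.    ]
```

carry_out(
  plan=[
    [[0,0.004,0],[0,0,0],0.01],
    [[0,0.003,0],[0,0,0],0.01],
    [[0,0,0],[0,0,0],0.01],
  ],
)

```text
time_s: 55.2
position: [0.3906, -0.3836, 0.0112]
tool_rot: [[0.998, -0.0, -0.061], [0.061, 0.0, 0.998], [-0.0, -1.0, 0.0]]
ft_force: [-0.2, 1.1, -0.4]
grip_width: 0.0175
```

carry_out(
  plan=[
    [[0,0,0],[0,0,0],0.045],
    [[0,0,0],[0,0,0],0.045],
    [[0,0,0],[0,0,0],0.045],
    [[0,-0.02,0],[0,0,0],0.045],
    [[0,-0.05,0],[0,0,0],0.045],
    [[0,-0.06,0],[0,0,0],0.045],
    [[0,-0.06,0],[0,0,0],0.045],
    [[0,-0.06,0],[0,0,0],0.045],
  ],
)

```text
time_s: 56.2
position: [0.3904, -0.3832, 0.2634]
tool_rot: [[0.998, 0.0, -0.061], [0.061, -0.0, 0.998], [0.0, -1.0, -0.0]]
ft_force: [0.4, -1.1, -0.7]
grip_width: 0.0449
```

carry_out(
  plan=[
    [[0,-0.06,0.05],[0,0,0],0.05],
    [[0,-0.03,0.06],[0,0,0],0.05],
    [[0.0,0,0.06],[0,0,0],0.05],
    [[0.0,0,0.06],[0,0,0],0.05],
    [[0.03,0,0.05],[0,0,0],0.05],
    [[0.03,0,0.05],[0,0,0],0.05],
    [[0.03,0,0.05],[0,0,0],0.05],
    [[0,0,0],[0,0,0],0.05],
  ],
)

```text
time_s: 57.2
position: [0.4587, -0.0097, 0.337]
tool_rot: [[0.998, -0.0, -0.067], [0.067, 0.001, 0.998], [-0.0, -1.0, 0.001]]
ft_force: [-0.4, -0.3, 0.0]
grip_width: 0.0504
```

```bash
python3 g.py; python3 - <<'E'
from rig import env
from h import *
P=[env.get_image("top"),env.get_image("side")]
for i,n in((0,"t17"),(1,"s17")): cv2.imwrite(f"pics/{n}.png",P[i]["image"][:,:,::-1])
E
```

```text
t 57.2 pos [ 0.4587 -0.0097  0.337 ] yaw 3.84 down 0.9999998039650496 F [-0.4 -0.3  0. ] w 0.0504 q6 -19.9
```

View pics/s17.png

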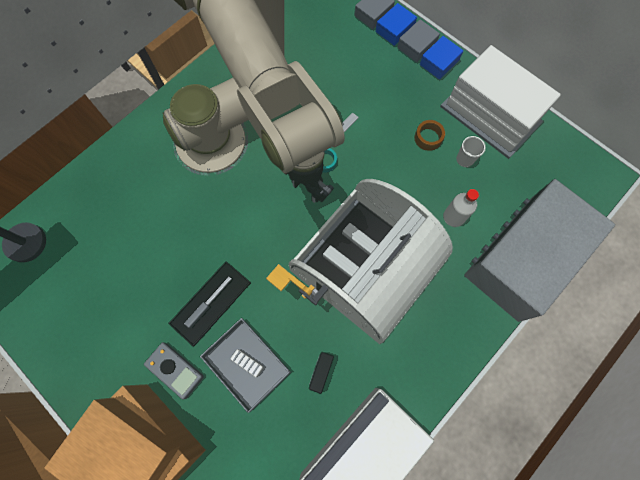

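View pics/t17.png

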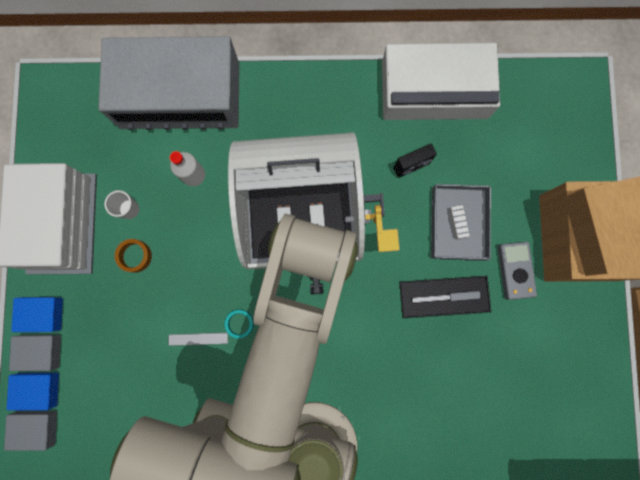

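```bash
python3 g.py .697 .0383 .337 3.7
```

```text
t 57.3 pos [ 0.458  -0.0126  0.3371] yaw 3.59 down 0.9999998944326325 F [ 0.1  0.3 -1. ] w 0.0501 q6 -20.0
shift now [ 0.2417 -0.      0.0359] norm 0.2443938038801571
turn y -0.11458783221459612
shift after turn [0.2418 0.0001 0.0354]
```

carry_out(
  plan=[
    [[0.048,0,0.007],[0,0,0],0.05],
    [[0.048,0,0.007],[0,0,0],0.05],
    [[0.048,0,0.007],[0,0,0],0.05],
    [[0.048,0,0.007],[0,0,0],0.05],
    [[0.05,0,0.007],[0,0,0],0.05],
    [[0,0,0],[0,0,0],0.05],
    [[0,0,0],[0,0,0],0.05],
  ],
)

```text
time_s: 58.18
position: [0.697, 0.0353, 0.3374]
tool_rot: [[0.998, -0.0, -0.059], [0.059, -0.0, 0.998], [-0.0, -1.0, -0.0]]
ft_force: [-0.1, -0.3, 0.0]
grip_width: 0.0499
```

```bash
python3 g.py .697 .0383 .257 3.7
```

```text
t 58.17 pos [0.697  0.0353 0.3374] yaw 3.4 down 0.999999915013253 F [-0.1 -0.3  0. ] w 0.0499 q6 -10.2
shift now [0.0002 0.0804 0.003 ] norm 0.08041084495156375
turn y -0.29924157310455257
shift after turn [0.0002 0.0804 0.003 ]
```

carry_out(
  plan=[
    [[0,0.03,0.002],[0,0,0],0.05],
    [[0,0.03,0],[0,0,0],0.05],
    [[0,0.02,0],[0,0,0],0.05],
    [[0,0,0],[0,0,0],0.05],
    [[0,0,0],[0,0,0],0.0],
    [[0,0,0],[0,0,0],0.0],
    [[0,0,0],[0,0,0],0.0],
    [[0,0,0],[0,0,0],0.0],
  ],
  force=50,
)

```text
time_s: 59.18
position: [0.6968, 0.0387, 0.2588]
tool_rot: [[0.998, 0.0, -0.061], [0.061, -0.001, 0.998], [0.0, -1.0, -0.001]]
ft_force: [-5.8, -0.3, 5.9]
grip_width: 0.0075
```

carry_out(
  plan=[
    [[0,0,0],[0,0,0],0.0],
    [[0,0,0],[0,0,0],0.0],
  ],
)

```text
time_s: 59.42
position: [0.6968, 0.0387, 0.2588]
tool_rot: [[0.998, 0.0, -0.061], [0.061, -0.001, 0.998], [0.0, -1.0, -0.001]]
ft_force: [-5.8, -1.8, 5.4]
grip_width: 0.008
```

```bash
python3 g.py; python3 - <<'E'
import numpy as np
ph=np.linspace(1.82,.20,17)
x=-.205*np.cos(ph);z=.205*np.sin(ph)
for p,a,b in zip(ph[1:],np.diff(x),-np.diff(z)): print(round(p,2),round(a,4),round(b,4))
E
```

```text
t 59.42 pos [0.6968 0.0387 0.2588] yaw 3.5 down 0.9999996916768638 F [-5.8 -1.8  5.4] w 0.008 q6 -10.0
1.72 -0.0203 -0.0041
1.62 -0.0206 -0.002
1.52 -0.0207 0.0001
1.42 -0.0206 0.0022
1.31 -0.0203 0.0043
1.21 -0.0198 0.0063
1.11 -0.019 0.0082
1.01 -0.0181 0.0101
0.91 -0.017 0.0119
0.81 -0.0157 0.0136
0.71 -0.0142 0.0151
0.6 -0.0126 0.0164
0.5 -0.0109 0.0176
0.4 -0.0091 0.0187
0.3 -0.0072 0.0195
0.2 -0.0051 0.0201
```

carry_out(
  plan=[
    [[-0.0203,-0.0041,0],[0,0,0],0.0],
    [[-0.0206,-0.002,0],[0,0,0],0.0],
    [[-0.0207,0.0001,0],[0,0,0],0.0],
    [[-0.0206,0.0022,0],[0,0,0],0.0],
    [[-0.0203,0.0043,0],[0,0,0],0.0],
    [[0,0,0],[0,0,0],0.0],
  ],
)

```text
time_s: 60.18
position: [0.5946, 0.0319, 0.2589]
tool_rot: [[0.998, 0.003, -0.061], [0.061, -0.002, 0.998], [0.003, -1.0, -0.002]]
ft_force: [-4.5, -3.4, 10.5]
grip_width: 0.0077
```

```bash
python3 g.py
```

```text
t 60.17 pos [0.5946 0.0319 0.2589] yaw 3.47 down 0.9999945879972493 F [-4.5 -3.4 10.5] w 0.0077 q6 -11.7
```

carry_out(
  plan=[
    [[-0.0198,0.0053,0],[0,0,0],0.0],
    [[-0.0192,0.008,0],[0,0,0],0.0],
    [[-0.0183,0.0101,0],[0,0,0],0.0],
    [[-0.017,0.0119,0],[0,0,0],0.0],
    [[0,0,0],[0,0,0],0.0],
  ],
)

```text
time_s: 60.8
position: [0.5202, 0.0271, 0.2214]
tool_rot: [[0.998, -0.001, -0.061], [0.061, -0.002, 0.998], [-0.001, -1.0, -0.002]]
ft_force: [-2.2, -5.6, -0.1]
grip_width: 0.0076
```

```bash
python3 g.py
```

```text
t 60.8 pos [0.5202 0.0271 0.2214] yaw 3.47 down 0.9999974070547271 F [-2.2 -5.6 -0.1] w 0.0076 q6 -13.4
```

carry_out(
  plan=[
    [[-0.0157,0.0136,-0.0005],[0,0,0],0.0],
    [[-0.0142,0.0151,-0.0005],[0,0,0],0.0],
    [[-0.0126,0.0164,0],[0,0,0],0.0],
    [[-0.0109,0.0176,0],[0,0,0],0.0],
    [[0,0,0],[0,0,0],0.0],
  ],
)

```text
time_s: 61.42
position: [0.4678, 0.0237, 0.1584]
tool_rot: [[0.998, -0.001, -0.061], [0.061, 0.0, 0.998], [-0.001, -1.0, 0.0]]
ft_force: [1.2, -1.7, -2.8]
grip_width: 0.0075
```

```bash
python3 g.py
```

```text
t 61.42 pos [0.4678 0.0237 0.1584] yaw 3.49 down 0.9999997289273709 F [ 1.2 -1.7 -2.8] w 0.0075 q6 -15.1
```

carry_out(
  plan=[
    [[-0.0091,0.0187,0],[0,0,0],0.0],
    [[-0.0072,0.0195,0],[0,0,0],0.0],
    [[-0.004,0.014,0],[0,0,0],0.0],
    [[0,0,0],[0,0,0],0.0],
  ],
)

```text
time_s: 61.92
position: [0.4479, 0.0224, 0.1065]
tool_rot: [[0.998, -0.001, -0.061], [0.061, -0.0, 0.998], [-0.001, -1.0, 0.0]]
ft_force: [1.0, -2.4, -2.9]
grip_width: 0.0075
```

```bash
python3 g.py
```

```text
t 61.92 pos [0.4479 0.0224 0.1065] yaw 3.51 down 0.9999996046264775 F [ 1.  -2.4 -2.9] w 0.0075 q6 -15.8
```

carry_out(
  plan=[
    [[-0.001,0.004,0],[0,0,0],0.0],
    [[0,0.002,0],[0,0,0],0.0],
    [[0,0,0],[0,0,0],0.0],
  ],
)

```text
time_s: 62.3
position: [0.4469, 0.0223, 0.1017]
tool_rot: [[0.998, 0.001, -0.061], [0.061, -0.001, 0.998], [0.001, -1.0, -0.001]]
ft_force: [-3.9, -1.9, 12.1]
grip_width: 0.0074
```

```bash
python3 g.py
```

```text
t 62.3 pos [0.4469 0.0223 0.1017] yaw 3.52 down 0.999998599671616 F [-3.9 -1.9 12.1] w 0.0074 q6 -15.9
```

carry_out(
  plan=[
    [[0,0.002,0],[0,0,0],0.0],
    [[0,0,0],[0,0,0],0.0],
  ],
)

```text
time_s: 62.55
position: [0.4468, 0.0223, 0.1011]
tool_rot: [[0.998, 0.002, -0.062], [0.062, -0.001, 0.998], [0.002, -1.0, -0.001]]
ft_force: [-10.0, -2.0, 31.9]
grip_width: 0.0075
```

```bash
python3 g.py
```

```text
t 62.55 pos [0.4468 0.0223 0.1011] yaw 3.53 down 0.9999965436775009 F [-10.   -2.   31.9] w 0.0075 q6 -15.9
```

Hard stop reached: the cover is shut. Release and back up vertically.

carry_out(
  plan=[
    [[0,-0.003,0],[0,0,0],0.0],
    [[0,0,0],[0,0,0],0.045],
    [[0,0,0],[0,0,0],0.045],
    [[0,0,0],[0,0,0],0.045],
    [[0,0,0],[0,0,0],0.045],
    [[0,-0.02,0],[0,0,0],0.045],
    [[0,-0.04,0],[0,0,0],0.045],
    [[0,-0.06,0],[0,0,0],0.045],
  ],
)

```text
time_s: 63.55
position: [0.4456, 0.0227, 0.2219]
tool_rot: [[0.998, -0.004, -0.061], [0.061, 0.001, 0.998], [-0.003, -1.0, 0.001]]
ft_force: [0.7, 0.1, -1.2]
grip_width: 0.045
```

carry_out(
  plan=[
    [[0,-0.06,0],[0,0,0],0.045],
    [[-0.05,0,0],[0,0,0],0.045],
    [[-0.05,0,0.03],[0,0,0],0.045],
    [[0,0,0],[0,0,0],0.045],
    [[0,0,0],[0,0,0],0.045],
  ],
)

```text
time_s: 64.18
position: [0.3451, 0.0463, 0.2817]
tool_rot: [[0.998, 0.001, -0.061], [0.061, -0.0, 0.998], [0.001, -1.0, -0.0]]
ft_force: [-0.5, -0.4, -0.8]
grip_width: 0.0449
```

```bash
python3 g.py; python3 - <<'E'
from rig import env
from h import *
P=[env.get_image("top"),env.get_image("side")]
for i,n in((0,"t18"),(1,"s18")): cv2.imwrite(f"pics/{n}.png",P[i]["image"][:,:,::-1])
E
```

```text
t 64.17 pos [0.3451 0.0463 0.2817] yaw 3.52 down 0.9999996440822049 F [-0.5 -0.4 -0.8] w 0.0449 q6 -15.6
```

View pics/s18.png

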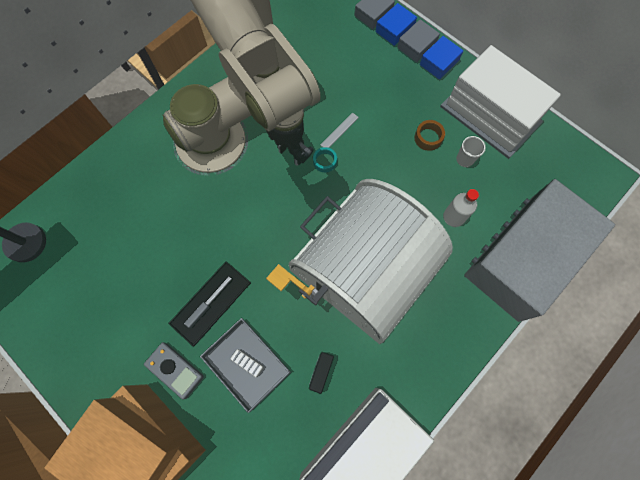

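View pics/t18.png

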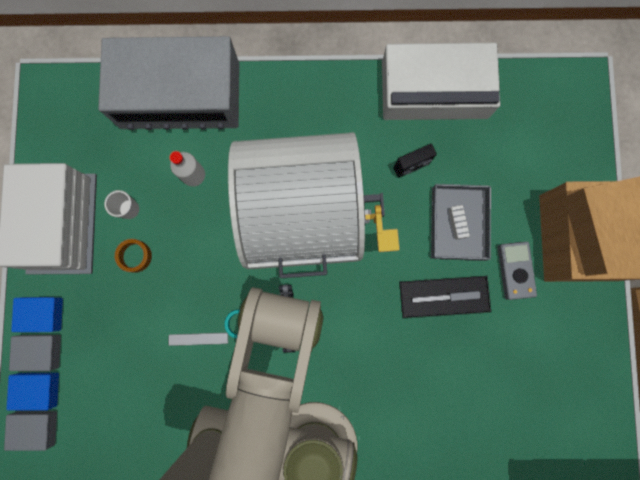

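```bash
python3 - <<'E'
from rig import env
from h import *
P=[env.get_image("top"),env.get_image("side")]
a=cv2.resize(P[0]["image"][240:290,260:340],None,fx=5,fy=5,interpolation=cv2.INTER_CUBIC)
b=cv2.resize(P[1]["image"][185:255,280:360],None,fx=5,fy=5,interpolation=cv2.INTER_CUBIC)
c=np.zeros((350,800,3),np.uint8);c[:250,:400]=a;c[:,400:]=b
cv2.imwrite("pics/bar.png",c[:,:,::-1])
# predicted bar ends for cover angle 0 and .05
v=np.array([.646,.036,np.radians(3.75)])
for th in(0,.05,.1):
    f=.22+th
    q=place(np.array([[-.205*np.cos(f),s,.07+.205*np.sin(f)] for s in(.056,-.056)]),v)
    print(th,[( np.round((proj(P[0],x)[0]-[260,240])*5),np.round((proj(P[1],x)[0]-[280,185])*5+[400,0])) for x in q])
E
```

```text
0 [(array([103., 181.]), array([638.,  67.])), (array([325., 165.]), array([510., 211.]))]
0.05 [(array([102., 175.]), array([642.,  63.])), (array([324., 159.]), array([513., 208.]))]
0.1 [(array([100., 168.]), array([646.,  59.])), (array([324., 152.]), array([516., 205.]))]
```

View pics/bar.png

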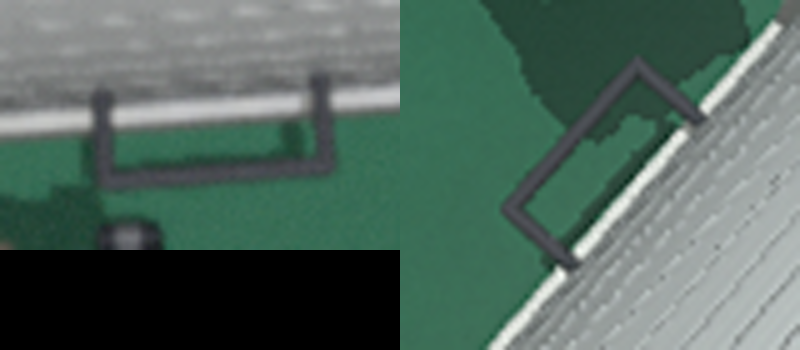

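Bar ends are at (105,181) and (325,166) in the top view and at (638,66) and (509,210) in the side view. That matches cover angle 0, so I'm handing in.

```bash
python3 -c "
from rig import env
print(env.close_job())"
```

```text
the job is handed in; nothing more can be done
None
```

The job is done and handed in at about 64 s of the 210 s allowed. I saw no failed or conflicting check.

- **Start:** the cameras showed two cells and one cartridge, so I took the others as absent.
- **Cover opened:** I rolled it to its stop by the bar. The push force jumped to about 25 N with no further movement.
- **Cartridge:** it is in the grey bin, seen there in both cameras afterwards, and the tray was empty.
- **Cells:** both lie flat, parallel and about 90 mm apart on the tray.
- **Tray lowered:** I lifted the pawl with the rod and held it for about 3.5 s. The tray had stopped moving, and the cells fitted the fully-down height best (20 mm rather than any higher tooth). They had not shifted sideways. The pawl then sprang back level.
- **Rod:** it lies along the tool tray again, judged by eye in both views.
- **Cover shut:** it reached its stop at about 32 N. The bar's image position matches a cover angle of 0 to within about 0.02 rad.
- **Other items:** in the last pictures they look unmoved.
- **Not rechecked:** once the cover was shut, I could not see the cells again.

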